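# Fill the mount holder and hold it against the sprung fence

### The arm

A 6-joint arm with a two-finger parallel gripper is mounted at the origin on a cart in front of the work surface, level with it; the furniture and walls round the work are solid. World frame = base frame: x ahead of the robot, y to its left, z up, the work surface at z = 0. Lengths are in m, angles in rad, forces in N, time in s.
With the tool pointing down it reaches from about 0.325 to 0.925 m from the base axis. Payload 3.1 kg.
Tool frame: the origin (TCP) lies at the very end of the fingers, on their centre line; the grasp point (between the pads) lies 19 mm behind it; z points along the fingers, y is the line along which they close (so a half turn about z gives the same grasp; the last joint's range is limited). The gripper opens to 85 mm and grips with 20 to 120 N. Pads are 22 mm wide; open, the fingers measure 114 mm over their backs; the gripper's body (76 mm by 85 mm) begins 54 mm behind the grasp point. The pads swing forward as they close: fully open they stand 13 mm farther back than shut.
Start: joints at [-1.385, 0.217, 1.613, -0, 1.311, -0.112], TCP at [0.183, -0.597, 0.231] pointing down, gripper open.
Joint ranges: [-2.75, 2.75], [-0.78, 2.1], [0.31, 2.55], [-1.13, 4.27], [0.13, 2.63], [-2.58, 2.58]. Speed limits (rad/s): [2.79, 2.79, 3.14, 3.14, 3.14, 3.14].

### API

Orientations are given as a unit quaternion [w, x, y, z].
In Python, from station import bot gives the robot as it stands. The module is installed in compiled form; this text tells all that it offers.
- The arm moves only by the tool servo_tool, never from a script. Its argument "deltas" is a list of rows, each an object of numbers: "rx", "ry", "rz": the turn, a rotation vector about the tool's x, y, z in degrees; "x", "y", "z": the shift along the tool's x, y, z in cm; "fingers": the opening in per cent of the stroke, from 0 (shut) to 100 (fully open). A call has exactly 10 rows; each row is the pose to reach, as a shift and turn from the pose commanded when the call began, along the tool's axes at that moment; what a row does not reach only later rows make up. A row lasts 1/12 s, in which the tool goes at most 41.7 mm and 7.16 degrees, less where a joint would pass 70% of its speed; a pose out of reach is approached as far as the arm can. A call with a gripper value outside its range is refused whole. The fingers move at their own pace and stop on an object; "squeeze" is the grip in N (left out, the last holds). Time passes only in rows, so rows that repeat a pose let the fingers close, or fill a call up. It gives the time, the measured TCP pose, the force, the opening and the grip force at its end, in the units of the state.
- bot.read_state(): the state, without advancing time (a new reading comes with each control period).
- bot.capture(name): name is "scene" or "top" or "wrist"; returns the picture (480x640x3 uint8, red, green, blue); there is no depth.
- bot.calibration(name): a dict with "fx", "fy", "cx", "cy" (pixels), "extrinsics" (4x4, takes a point from camera to world coordinates); the wrist camera has in their place "mount" (4x4, takes a point from camera to tool coordinates, whose origin is the TCP and whose axes are the flange's). Camera axes: x right, y down, z forward; pixel columns grow to the right and rows downward; lengths in m; the calibration is good to about 2 mm. A picture is of the moment at which its call begins: read the wrist's pose just before it. calibration takes no time and is no camera call.
- bot.close_job(): hands the job in; it is judged then, once.
The state is a dict: "t": time; "joint_positions": joint angles; "qvel": joint speeds; "joint_torque": joint torques, N m; "position": TCP position; "eef_rot": TCP orientation; "contact_force": force on the tool from outside, world axes, zero at the start; "ft_torque": the same for the moment, N m; "gripper_width": opening from 0.0 (shut) to 1.0 (fully open); "grip_force": force on a finger pad.
Only numpy, scipy, OpenCV 4.12 (cv2) and the standard library are available. Lean on these libraries where they do the work, as an engineer would, in place of code of your own. Each camera call takes 0.05 s, during which the arm holds its last target. There are 200 camera calls.

### The job

Put the two spare specimen mounts, the green one and the red one, into the two empty pockets of the blue holder, leaving the black ones in theirs. Then slide the holder flat along the desk, pocket side first, until its long front edge lies flush and centred against the sprung aluminium fence, and press with a steady force of about 9 N so that the orange pointer stands in the green band; never drive the fence to the end of its travel and do not disturb the other things on the desk. I will screw the holder down, so finish while still holding it pressed there: do not let go.

Things in the scene. Friction and masses are not known exactly. Their poses are not given: they have to be found in the camera images.
- holder: Loose blue plate, 15 mm thick, 0.45 kg, flat on the desk. Origin on its underside; it spans x -65 to +55, y -92 to +92 mm; the edge at x +55 goes against the fence. Four pockets, 34 mm wide, 7 deep, in a row at x +30, y -66, -22, 22, 66 mm; two hold black mounts, two are empty (which varies). Upright aluminium grip tab at x -52: 12 mm thick (x), 46 wide (y), top 50 mm above the desk.
- holder_tab (a point): Middle of the grip tab, 35 mm above the holder's underside (x -52, y 0 mm in the holder).
- holder_pocket0 (a point): Centre of the floor of the holder's pocket 0 (y = -66 mm in the holder), 8 mm above its underside.
- holder_pocket1 (a point): Centre of the floor of the holder's pocket 1 (y = -22 mm in the holder), 8 mm above its underside.
- holder_pocket2 (a point): Centre of the floor of the holder's pocket 2 (y = 22 mm in the holder), 8 mm above its underside.
- holder_pocket3 (a point): Centre of the floor of the holder's pocket 3 (y = 66 mm in the holder), 8 mm above its underside.
- green_mount: Spare: loose green disc, 30 mm diameter, 16 mm high, on the desk right of the holder. Origin: centre of its underside, z up.
- red_mount: Spare: loose red-brown disc, 30 mm diameter, 16 mm high, on the desk right of the holder. Origin: centre of its underside, z up.
- black_mount_0: Black disc, 30 mm diameter, 14 mm high, already in a pocket of the holder. Origin: centre of its underside.
- black_mount_1: Black disc, 30 mm diameter, 14 mm high, already in a pocket of the holder. Origin: centre of its underside.
- fence_base: Grey block fixed to the desk, carrying the sprung fence. Origin on the desk; +x is the pressing direction (roughly to the robot's left). Block: x +30 to +64, y -75 to +75 mm, 30 high, on a 5 mm base plate from x +8. Fence in front of it: aluminium bar, y -75 to +75, 6 to 24 mm above the desk, face at x -20 when free. Its orange pointer moves over a green, then a red band on the block.
- fence_face (a point): Middle of the fence's face, 10 mm above the desk; moves with the fence.
- fence (a joint): How far the fence is pressed in, in m: 0 free, 0.024 end of travel; springs back when released. Spring: 2 N at the start plus 0.6 N per mm, so 9 N at about 0.012; green band 0.0067 (6 N) to 0.0167 (12 N). The hand also feels the holder's friction on the desk, some 1 to 5 N more while it slides.
- objective_can: Bystander: clear and black canister, 38 mm diameter, 56 mm high. Origin under its centre.
- spare_eyepiece: Bystander: black eyepiece, 35 mm diameter, 45 mm high. Origin under its centre.
- marker_blue: Bystander: marker pen with a blue cap, 125 mm long, lying. Origin under its centre.
- tape_roll: Bystander: roll of tape, 55 mm diameter, 18 mm high. Origin under its centre.

How it is judged:
By the outcome, as a careful person would: the job done as asked, in the order asked, and still so for the second after the job is handed in, while the arm keeps its last pose, push and grip.
It also fails if it takes over 70 s, if anything falls off the work surface, if the arm or the gripper's body presses on something with over 40 N, if the wrist force passes 120 N, or if a joint passes its speed limit or range.

## Working session

There is one attempt and no reset: what is moved stays moved. The work goes in short steps, Python scripts to look and compute and a tool call to move; the robot and the scene stay as the last step left them, time stands still between calls to the robot, and variables do not carry over. Pictures are saved under pics/ and viewed, at most 10 in all, crops included, and the job is handed in when it is done.

Besides the shell and the picture viewer there is one more tool, called after "Emit:" as name(argument=value, ...) on one line, values as JSON. servo_tool: Moves the arm, as the interface text tells. Its arguments: {"type":"object","properties":{"deltas":{"type":"array"},"squeeze":{"type":"number"}},"required":["deltas"]}

```bash
mkdir -p pics
cat > h.py <<'E'
import numpy as np,cv2
from scipy.spatial.transform import Rotation as R
from station import bot
def cam(n,s=None):
    c=bot.calibration(n)
    if 'extrinsics' in c: T=np.array(c['extrinsics'])
    else:
        s=s or bot.read_state(); q=s['eef_rot']; W=np.eye(4)
        W[:3,:3]=R.from_quat([q[1],q[2],q[3],q[0]]).as_matrix(); W[:3,3]=s['position']; T=W@np.array(c['mount'])
    return c,T
def ray(n,u,v,z,s=None):
    c,T=cam(n,s); d=T[:3,:3]@np.array([(u-c['cx'])/c['fx'],(v-c['cy'])/c['fy'],1]); o=T[:3,3]
    return o+d*(z-o[2])/d[2]
def proj(n,p,s=None):
    c,T=cam(n,s); q=np.linalg.inv(T)@np.append(p,1); return np.array([c['fx']*q[0]/q[2]+c['cx'],c['fy']*q[1]/q[2]+c['cy']])
def snap(n,f):
    im=bot.capture(n); cv2.imwrite(f'pics/{f}.png',im[:,:,::-1]); return im
E
python3 - <<'E'
from h import *
print(bot.read_state())
for n in('scene','top','wrist'):
    print(n,bot.calibration(n)); snap(n,n+'0')
E
```

```text
{'t': 0.0, 'joint_positions': array([-1.38522810e+00,  2.17779822e-01,  1.61494823e+00,  2.45592394e-05,
        1.31126172e+00, -1.12197191e-01]), 'qvel': array([-0.00034913, -0.00158881,  0.00066893,  0.0017169 ,  0.00047109,
       -0.0021582 ]), 'joint_torque': array([ 5.15557385e-04, -3.96847308e+01, -3.03848863e+01,  4.13618682e-05,
        9.76419949e-03,  4.75531635e-06]), 'position': array([ 0.18324435, -0.59668346,  0.22994497]), 'eef_rot': array([-1.19818342e-03,  9.88937186e-01,  1.48330056e-01, -3.21031357e-05]), 'contact_force': array([ 0.01271606,  0.09529197, -0.21242042]), 'ft_torque': array([-0.02746008,  0.01408828,  0.02072257]), 'grip_force': 0.0, 'gripper_width': 1.0026628494877101}
scene {'fx': 570.1151667951781, 'fy': 570.1151667951781, 'cx': 324.3949235685255, 'cy': 239.89987397911554, 'extrinsics': array([[-8.28754821e-01, -4.15362334e-01,  3.75019436e-01,
         8.34826995e-02],
       [-5.59611328e-01,  6.14195232e-01, -5.56416552e-01,
         6.44739393e-01],
       [ 7.79328036e-04, -6.70998025e-01, -7.41458727e-01,
         1.07122101e+00],
       [ 
[... 203 characters left out ...]
([[-0.00332712, -0.99882013,  0.04844866,  0.5523873 ],
       [-0.9999883 ,  0.00315309, -0.00366813, -0.10720805],
       [ 0.00351104, -0.04846029, -0.99881894,  1.46441831],
       [ 0.        ,  0.        ,  0.        ,  1.        ]])}
wrist {'fx': 338.5770111365765, 'fy': 338.5770111365765, 'cx': 322.11400589750326, 'cy': 244.65362609305626, 'mount': array([[-2.14869138e-04, -9.53259315e-01, -3.02153326e-01,
         7.71560049e-02],
       [ 9.99999369e-01,  1.28451294e-04, -1.11637492e-03,
         1.53452111e-03],
       [ 1.10300678e-03, -3.02153375e-01,  9.53258686e-01,
        -1.42632688e-01],
       [ 0.00000000e+00,  0.00000000e+00,  0.00000000e+00,
         1.00000000e+00]])}
```

View pics/top0.png

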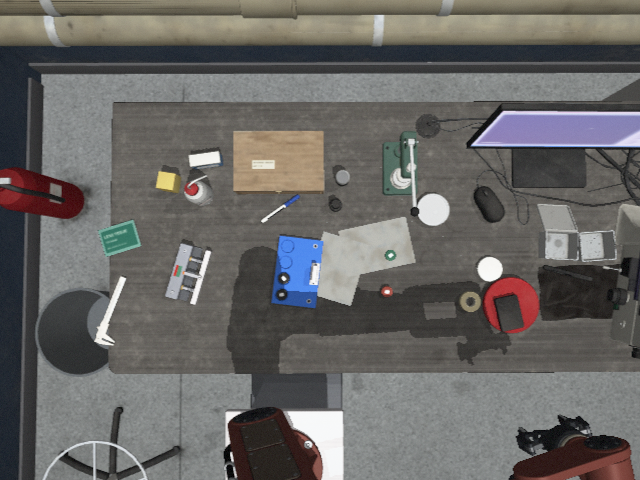

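View pics/scene0.png

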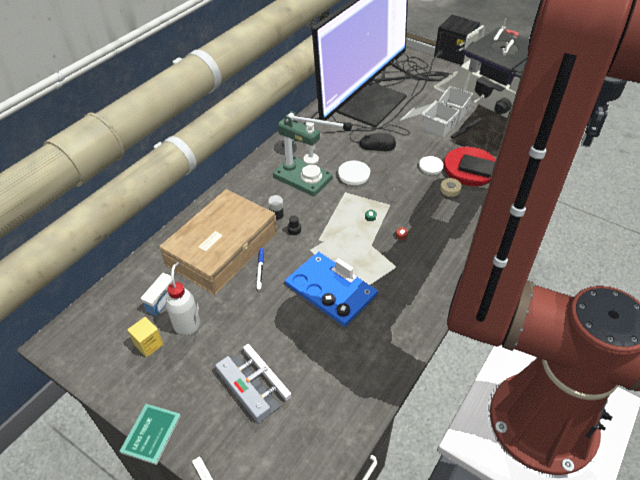

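The top view shows the holder at about (298,272) with the pocket side facing left, black mounts at (284,278) and (281,294), and empty pockets at (288,246) and (285,262). Green is at (390,255), red at (387,292), and the fence at (190,272). The scene view agrees.

Run:
```python
from h import *
im=cv2.imread('pics/top0.png'); hsv=cv2.cvtColor(im,cv2.COLOR_BGR2HSV)
def blob(m,box):
    k=np.zeros(m.shape,np.uint8);x0,y0,x1,y1=box;k[y0:y1,x0:x1]=m[y0:y1,x0:x1]
    c=max(cv2.findContours(k,0,1)[0],key=cv2.contourArea);return c
b=blob(cv2.inRange(hsv,(100,120,60),(125,255,255)),(265,225,335,315))
r=cv2.minAreaRect(b);print('holder',r)
P=np.array([ray('top',*p,0.015)[:2] for p in cv2.boxPoints(r)]);print(P.round(4),P.mean(0),np.linalg.norm(np.diff(P,axis=0),axis=1))
for n,lo,hi,box in(('g',(60,80,30),(95,255,255),(378,243,402,267)),('r',(0,100,60),(12,255,255),(375,280,400,302))):
    c=blob(cv2.inRange(hsv,lo,hi),box);(u,v),rad=cv2.minEnclosingCircle(c);print(n,u,v,rad,ray('top',u,v,0.016))
a=cv2.resize(im[230:315,155:335],None,fx=4.4,fy=4.4,interpolation=cv2.INTER_CUBIC)
cv2.imwrite('pics/c1.png',a)
```

```text
holder ((296.86517333984375, 271.3959045410156), (44.691776275634766, 68.11844635009766), 6.709836483001709)
[[ 0.441   0.0351]
 [ 0.6243  0.0137]
 [ 0.6097 -0.1072]
 [ 0.4265 -0.0851]] [ 0.52536624 -0.03585384] [0.18462059 0.12179196 0.18458536]
g 390.0 254.8000030517578 5.200102806091309 [ 0.5692926  -0.28922038  0.016     ]
r 386.3461608886719 291.4230651855469 5.8697357177734375 [ 0.4700926  -0.27839199  0.016     ]
```

View pics/c1.png

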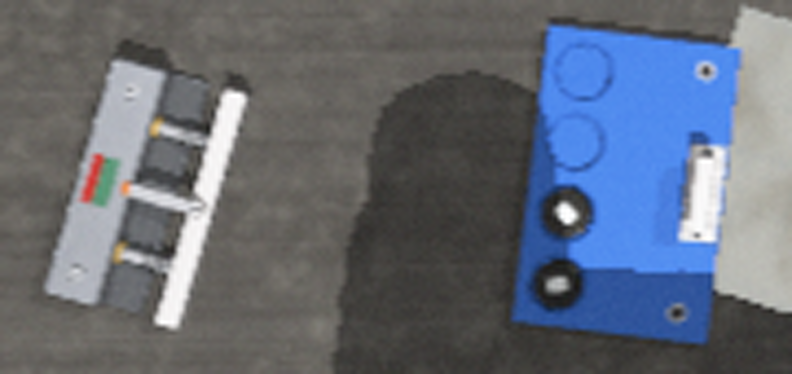

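The crop shows the fence bar's face edge running from (248,92) to (180,327) in crop pixels, parallel to the block. Pockets 0 and 1, on the far side, are empty. Next I'll work out the fence pose and the first move.

```bash
cat >> h.py <<'E'
def deltas(pos,yaw,s=None):
    "world TCP target, yaw = world angle (deg) of tool x, tool pointing down -> rows in tool units"
    s=s or bot.read_state(); q=s['eef_rot']; A=R.from_quat([q[1],q[2],q[3],q[0]])
    B=R.from_euler('z',yaw,degrees=True)*R.from_euler('x',180,degrees=True)
    d=A.inv().apply(np.array(pos)-s['position'])*100; r=(A.inv()*B).as_rotvec(degrees=True)
    return 'xyz cm',d.round(2),'r deg',r.round(2)
E
python3 - <<'E'
from h import *
f=lambda x,y,z: ray('top',155+x/4.4-.5+.11,230+y/4.4-.5+.11,z)
a,b=f(248,92,.024),f(180,327,.024);c,d=f(222,88,.024),f(154,322,.024)
B=[f(118,58,.03),f(165,68,.03),f(45,290,.03),f(98,304,.03)]
for p,q in((a,b),(c,d),(B[0],B[2]),(B[1],B[3])):
    e=p-q;print(p.round(4),q.round(4),'len',np.hypot(*e[:2]),'press ang',np.degrees(np.arctan2(e[1],e[0]))+90,'mid',(p+q)[:2]/2)
print(deltas([.569,-.289,.1],-6.9))
E
```

```text
[0.5824 0.1958 0.024 ] [0.4389 0.2364 0.024 ] len 0.14911447909320194 press ang 74.22941332204525 mid [0.51060371 0.21608802]
[0.5849 0.2118 0.024 ] [0.442  0.2523 0.024 ] len 0.14852750852834293 press ang 74.19417327759336 mid [0.51340767 0.2320315 ]
[0.6033 0.2742 0.03  ] [0.462  0.3173 0.03  ] len 0.14766387779556248 press ang 73.0505044847676 mid [0.53267184 0.29574721]
[0.5971 0.2454 0.03  ] [0.4534 0.2849 0.03  ] len 0.1489725857726782 press ang 74.62107739273783 mid [0.52526183 0.2651794 ]
('xyz cm', array([ 45.9 , -18.09,  13.07]), 'r deg', array([-1.100e-01,  1.000e-02,  2.396e+01]))
```

Emit:
servo_tool(deltas=[{"x":4,"y":-1.5,"z":0,"rz":3},{"x":8,"y":-3,"z":0,"rz":6},{"x":12,"y":-4.5,"z":0,"rz":9},{"x":16,"y":-6,"z":0,"rz":12},{"x":20,"y":-7.5,"z":1,"rz":15},{"x":24,"y":-9.5,"z":3,"rz":18},{"x":27.5,"y":-11,"z":4.5,"rz":21},{"x":31,"y":-12.5,"z":6,"rz":24},{"x":34.5,"y":-14,"z":7.5,"rz":24},{"x":38,"y":-15,"z":9,"rz":24}], squeeze=25)

```text
validation failed for argument at $.de...
```

Run:
```python
from h import *
s=bot.read_state();print(s['t'],s['position'],deltas([.569,-.289,.1],-6.9))
```

```text
0.15 [ 0.18329914 -0.59684471  0.23021877] ('xyz cm', array([ 45.9 , -18.09,  13.07]), 'r deg', array([-1.100e-01,  1.000e-02,  2.396e+01]))
```

Emit:
servo_tool(deltas=[{"rx":0,"ry":0,"rz":3,"x":4,"y":-1.5,"z":0,"fingers":100},{"rx":0,"ry":0,"rz":6,"x":8,"y":-3,"z":0,"fingers":100},{"rx":0,"ry":0,"rz":9,"x":12,"y":-4.5,"z":0,"fingers":100},{"rx":0,"ry":0,"rz":12,"x":16,"y":-6,"z":0,"fingers":100},{"rx":0,"ry":0,"rz":15,"x":20,"y":-7.5,"z":1,"fingers":100},{"rx":0,"ry":0,"rz":18,"x":24,"y":-9.5,"z":3,"fingers":100},{"rx":0,"ry":0,"rz":21,"x":27.5,"y":-11,"z":4.5,"fingers":100},{"rx":0,"ry":0,"rz":24,"x":31,"y":-12.5,"z":6,"fingers":100},{"rx":0,"ry":0,"rz":24,"x":34.5,"y":-14,"z":7.5,"fingers":100},{"rx":0,"ry":0,"rz":24,"x":38,"y":-15,"z":9,"fingers":100}], squeeze=25)

```text
t: 0.98
position: [0.4966, -0.3452, 0.1437]
eef_rot: [-0.0, 0.998, -0.06, -0.0]
contact_force: [0.3, -0.7, 1.3]
gripper_width: 1.0
grip_force: 0.0
```

Run:
```python
from h import *
s=bot.read_state();print(s['t'],s['position'],deltas([.569,-.289,.1],-6.9))
```

```text
0.9833 [ 0.49664666 -0.34520965  0.1436936 ] ('xyz cm', array([ 6.51, -6.45,  4.37]), 'r deg', array([-0.03,  0.04, -0.03]))
```

Emit:
servo_tool(deltas=[{"rx":0,"ry":0,"rz":0,"x":2.5,"y":-2.5,"z":1.5,"fingers":60},{"rx":0,"ry":0,"rz":0,"x":5,"y":-5,"z":3,"fingers":60},{"rx":0,"ry":0,"rz":0,"x":6.2,"y":-6.2,"z":4,"fingers":60},{"rx":0,"ry":0,"rz":0,"x":6.2,"y":-6.2,"z":4,"fingers":60},{"rx":0,"ry":0,"rz":0,"x":6.2,"y":-6.2,"z":4,"fingers":60},{"rx":0,"ry":0,"rz":0,"x":6.2,"y":-6.2,"z":4,"fingers":60},{"rx":0,"ry":0,"rz":0,"x":6.2,"y":-6.2,"z":4,"fingers":60},{"rx":0,"ry":0,"rz":0,"x":6.2,"y":-6.2,"z":4,"fingers":60},{"rx":0,"ry":0,"rz":0,"x":6.2,"y":-6.2,"z":4,"fingers":60},{"rx":0,"ry":0,"rz":0,"x":6.2,"y":-6.2,"z":4,"fingers":60}])

```text
t: 1.82
position: [0.5647, -0.2942, 0.1054]
eef_rot: [0.0, 0.998, -0.061, 0.0]
contact_force: [-0.4, -0.5, 0.1]
gripper_width: 0.603
grip_force: 0.0
```

```bash
cat >> h.py <<'E'
HS={'g':((55,60,25),(95,255,255)),'r':((0,90,40),(14,255,255))}
def disc(k,z,name):
    s=bot.read_state(); im=snap('wrist',name)
    m=cv2.inRange(cv2.cvtColor(im,cv2.COLOR_RGB2HSV),*HS[k])
    c=max(cv2.findContours(m,0,1)[0],key=cv2.contourArea);e=cv2.minEnclosingCircle(c)
    print(k,e,cv2.boundingRect(c),'at',ray('wrist',*e[0],z,s).round(4),'r mm',1000*abs(ray('wrist',e[0][0]+e[1],e[0][1],z,s)-ray('wrist',*e[0],z,s)).max(),'tcp',s['position'].round(4),s['t'])
    return ray('wrist',*e[0],z,s)
E
python3 - <<'E'
from h import *
p=disc('g',.016,'w1');print(deltas([p[0],p[1],.006],-6.9))
E
```

```text
g ((316.9507141113281, 239.908447265625), 21.29704475402832) (297, 219, 40, 43) at [ 0.5727 -0.2927  0.016 ] r mm 15.13042493510347 tcp [ 0.5647 -0.2942  0.1054] 1.8167
('xyz cm', array([ 0.77, -0.23,  9.93]), 'r deg', array([ 0.02, -0.04, -0.1 ]))
```

View pics/w1.png

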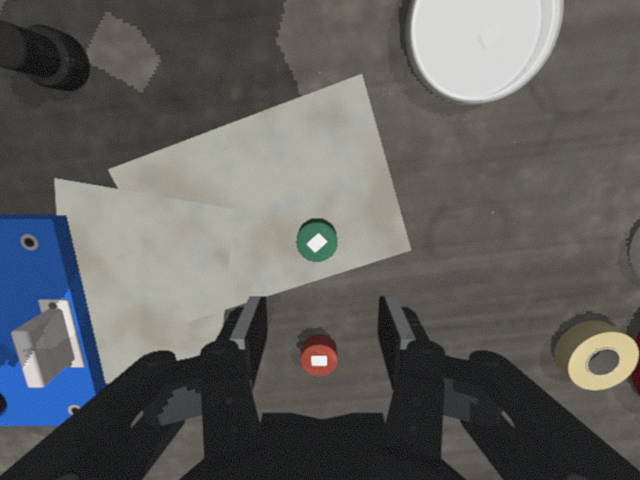

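Green shows at (317,240) with a radius of 15.1 mm, which matches its known size. Red is at (319,357) and the tab is on the left. I'll go down halfway and look once more.

Emit:
servo_tool(deltas=[{"rx":0,"ry":0,"rz":0,"x":0.3,"y":-0.1,"z":1.5,"fingers":60},{"rx":0,"ry":0,"rz":0,"x":0.6,"y":-0.2,"z":3,"fingers":60},{"rx":0,"ry":0,"rz":0,"x":0.7,"y":-0.2,"z":4.5,"fingers":60},{"rx":0,"ry":0,"rz":0,"x":0.7,"y":-0.2,"z":5.5,"fingers":60},{"rx":0,"ry":0,"rz":0,"x":0.7,"y":-0.2,"z":6,"fingers":60},{"rx":0,"ry":0,"rz":0,"x":0.7,"y":-0.2,"z":6,"fingers":60},{"rx":0,"ry":0,"rz":0,"x":0.7,"y":-0.2,"z":6,"fingers":60},{"rx":0,"ry":0,"rz":0,"x":0.7,"y":-0.2,"z":6,"fingers":60},{"rx":0,"ry":0,"rz":0,"x":0.7,"y":-0.2,"z":6,"fingers":60},{"rx":0,"ry":0,"rz":0,"x":0.7,"y":-0.2,"z":6,"fingers":60}])

```text
t: 2.7
position: [0.5728, -0.2926, 0.0458]
eef_rot: [0.0, 0.998, -0.061, 0.001]
contact_force: [-1.3, -0.0, 0.0]
gripper_width: 0.598
grip_force: 0.0
```

Run:
```python
from h import *
p=disc('g',.016,'w2');print(deltas([p[0],p[1],.006],-6.9))
```

```text
g ((319.3381652832031, 282.58795166015625), 27.927085876464844) (294, 255, 52, 56) at [ 0.5739 -0.2925  0.016 ] r mm 15.35650987755538 tcp [ 0.5728 -0.2926  0.0458] 2.7
('xyz cm', array([ 0.11, -0.02,  3.97]), 'r deg', array([ 0.04, -0.09, -0.04]))
```

Emit:
servo_tool(deltas=[{"rx":0,"ry":0,"rz":0,"x":0.1,"y":0,"z":1.5,"fingers":60},{"rx":0,"ry":0,"rz":0,"x":0.1,"y":0,"z":3,"fingers":60},{"rx":0,"ry":0,"rz":0,"x":0.1,"y":0,"z":3.7,"fingers":60},{"rx":0,"ry":0,"rz":0,"x":0.1,"y":0,"z":4,"fingers":60},{"rx":0,"ry":0,"rz":0,"x":0.1,"y":0,"z":4,"fingers":50},{"rx":0,"ry":0,"rz":0,"x":0.1,"y":0,"z":4,"fingers":20},{"rx":0,"ry":0,"rz":0,"x":0.1,"y":0,"z":4,"fingers":20},{"rx":0,"ry":0,"rz":0,"x":0.1,"y":0,"z":4,"fingers":20},{"rx":0,"ry":0,"rz":0,"x":0.1,"y":0,"z":4,"fingers":20},{"rx":0,"ry":0,"rz":0,"x":0.1,"y":0,"z":4,"fingers":20}])

```text
t: 3.58
position: [0.5735, -0.2925, 0.0053]
eef_rot: [0.0, 0.998, -0.061, 0.0]
contact_force: [1.0, -0.4, -0.4]
gripper_width: 0.334
grip_force: 24.8
```

Run:
```python
from h import *
s=bot.read_state();print(s['position'],s['gripper_width'],s['grip_force'],s['contact_force'])
# pocket0 with pose from top
c=np.array([.5254,-.0359]);ux=np.array([np.cos(np.radians(83.1)),np.sin(np.radians(83.1))]);uy=np.array([-ux[1],ux[0]])
for y in(-66,-22): print(c+ux*.035+uy*y/1000)
p=c+ux*.035+uy*-.066
print(deltas([p[0],p[1],.09],-6.9))
```

```text
[ 0.57347948 -0.29246384  0.00526783] 0.33421860506992346 24.838340878486633 [ 1.00343937 -0.37467403 -0.38315333]
[ 0.59512677 -0.00908252]
[ 0.55144545 -0.0037965 ]
('xyz cm', array([ -1.27, -28.39,  -8.49]), 'r deg', array([ 0.03, -0.05, -0.04]))
```

Emit:
servo_tool(deltas=[{"rx":0,"ry":0,"rz":0,"x":0,"y":0,"z":-2,"fingers":20},{"rx":0,"ry":0,"rz":0,"x":0,"y":0,"z":-5,"fingers":20},{"rx":0,"ry":0,"rz":0,"x":0,"y":-2,"z":-8,"fingers":20},{"rx":0,"ry":0,"rz":0,"x":0,"y":-6,"z":-9,"fingers":20},{"rx":0,"ry":0,"rz":0,"x":-0.2,"y":-10,"z":-9,"fingers":20},{"rx":0,"ry":0,"rz":0,"x":-0.5,"y":-14,"z":-9,"fingers":20},{"rx":0,"ry":0,"rz":0,"x":-0.7,"y":-18,"z":-9,"fingers":20},{"rx":0,"ry":0,"rz":0,"x":-1,"y":-22,"z":-9,"fingers":20},{"rx":0,"ry":0,"rz":0,"x":-1.2,"y":-26,"z":-9,"fingers":20},{"rx":0,"ry":0,"rz":0,"x":-1.3,"y":-28.4,"z":-9,"fingers":20}])

```text
t: 4.42
position: [0.5942, -0.0049, 0.0951]
eef_rot: [-0.001, 0.998, -0.059, 0.0]
contact_force: [0.4, -0.2, -1.2]
gripper_width: 0.333
grip_force: 24.9
```

Run:
```python
from h import *
s=bot.read_state();print(s['t'],s['position'],s['gripper_width'],s['qvel'].round(2));snap('wrist','w3')
for y in(-66,-22,22,66):
  c=np.array([.5254,-.0359]);ux=np.array([np.cos(np.radians(83.1)),np.sin(np.radians(83.1))]);uy=np.array([-ux[1],ux[0]])
  print(proj('wrist',np.append(c+ux*.035+uy*y/1000,.015),s))
```

```text
4.4167 [ 0.59419871 -0.00486007  0.0950917 ] 0.3329012674078937 [ 0.46  0.03 -0.04 -0.04  0.    0.46]
[326.36384318 252.44190006]
[326.06753702 309.12092916]
[325.80132728 360.04295485]
[325.56085014 406.04271007]
```

View pics/w3.png

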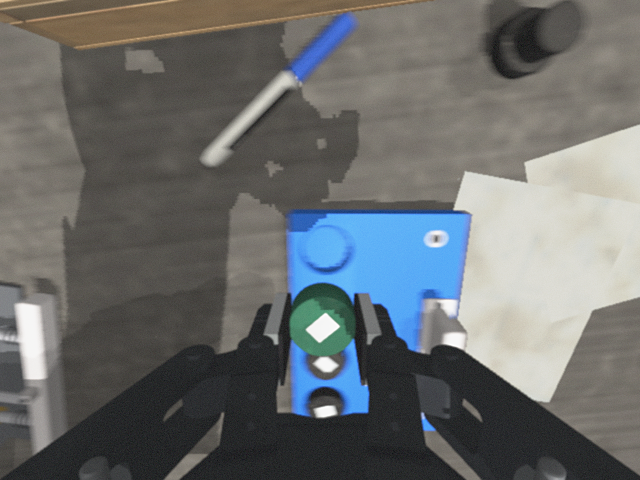

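The picture shows pocket 0's rim at about (327,248), green in the hand at (322,320), and the black mounts below it. The arm was still moving when it was taken, so I'll measure again now that it's settled.

```bash
cat >> h.py <<'E'
def held(k,h,name):
    "held disc centre (world xy) with top at height h; offset from tcp"
    p=disc(k,h,name); return p
def pocket(name,near,rr,fresh=True):
    s=bot.read_state(); im=snap('wrist',name)
    g=cv2.createCLAHE(4,(8,8)).apply(im[:,:,2]); u,v=map(int,near); w=int(rr*2)
    sub=cv2.resize(g[v-w:v+w,u-w:u+w],None,fx=3,fy=3,interpolation=cv2.INTER_CUBIC)
    c=cv2.HoughCircles(sub,cv2.HOUGH_GRADIENT,1,200,param1=80,param2=12,minRadius=int(rr*2.7),maxRadius=int(rr*3.4))
    if c is None: print('none'); return
    for x,y,r in c[0][:2]:
        q=ray('wrist',u-w+x/3,v-w+y/3,.015,s);print('pocket px',u-w+x/3,v-w+y/3,r/3,q.round(4))
    cv2.imwrite(f'pics/{name}_e.png',sub); return q
E
python3 - <<'E'
from h import *
bot.capture('wrist');bot.capture('wrist')
s=bot.read_state();print(s['position'],s['qvel'].round(2))
c,T=cam('wrist',s);d=T[2,3]-.015;print(d)
p=[.5951+.002,-.0091,.015];u=proj('wrist',p,s);e=proj('wrist',[p[0],p[1]+.017,.015],s);rr=np.linalg.norm(u-e);print(u,rr)
pocket('w4',u,rr)
disc('g',s['position'][2]+.0107,'w5')
E
```

```text
[ 0.59451601 -0.00679667  0.09497525] [-0.05  0.   -0.01 -0.02 -0.   -0.01]
0.2226407684000436
[323.16454697 250.59350733] 24.426961181273374
pocket px 327.83334 247.16667 25.266668 [ 0.5992 -0.0126  0.015 ]
g ((322.3519592285156, 319.993408203125), 36.54972457885742) (288, 284, 68, 72) at [ 0.5956 -0.0098  0.1057] r mm 15.963630035167855 tcp [ 0.5946 -0.0082  0.095 ] 4.6167
```

View pics/w4_e.png

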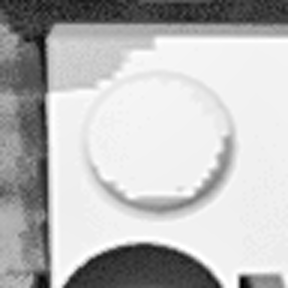

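Hough finds pocket 0 at (328,247) with r 25.3 px, and that agrees with the enlarged crop. I'll move over it, lower, and check again.

Emit:
servo_tool(deltas=[{"rx":0,"ry":0,"rz":0,"x":0.2,"y":0.2,"z":0.5,"fingers":20},{"rx":0,"ry":0,"rz":0,"x":0.3,"y":0.3,"z":1,"fingers":20},{"rx":0,"ry":0,"rz":0,"x":0.35,"y":0.3,"z":1.5,"fingers":20},{"rx":0,"ry":0,"rz":0,"x":0.35,"y":0.3,"z":2,"fingers":20},{"rx":0,"ry":0,"rz":0,"x":0.35,"y":0.3,"z":2.5,"fingers":20},{"rx":0,"ry":0,"rz":0,"x":0.35,"y":0.3,"z":3,"fingers":20},{"rx":0,"ry":0,"rz":0,"x":0.35,"y":0.3,"z":3.5,"fingers":20},{"rx":0,"ry":0,"rz":0,"x":0.35,"y":0.3,"z":3.5,"fingers":20},{"rx":0,"ry":0,"rz":0,"x":0.35,"y":0.3,"z":3.5,"fingers":20},{"rx":0,"ry":0,"rz":0,"x":0.35,"y":0.3,"z":3.5,"fingers":20}])

```text
t: 5.5
position: [0.5978, -0.012, 0.0598]
eef_rot: [-0.0, 0.998, -0.06, 0.0]
contact_force: [0.1, -0.6, 0.3]
gripper_width: 0.333
grip_force: 24.9
```

Run:
```python
from h import *
s=bot.read_state();print(s['position'],s['qvel'].round(2))
p=[.599,-.0126,.015];u=proj('wrist',p,s);e=proj('wrist',[p[0],p[1]+.017,.015],s);rr=np.linalg.norm(u-e);print(u,rr)
pocket('w6',u,rr)
disc('g',s['position'][2]+.0107,'w7')
print(deltas([.598,-.012,.015],-6.9))
im=cv2.imread('pics/w6.png');cv2.imwrite('pics/w6c.png',cv2.resize(im[180:400,220:430],None,fx=2.7,fy=2.7))
```

```text
[ 0.59779327 -0.0120313   0.05977828] [ 0.   -0.01 -0.01 -0.   -0.   -0.  ]
[320.6619513  271.91758414] 28.398366235285078
pocket px 322.16666 275.5 28.133333 [ 0.5966 -0.0132  0.015 ]
g ((321.83416748046875, 319.70184326171875), 36.23046112060547) (289, 284, 67, 72) at [ 0.599  -0.0134  0.0705] r mm 15.843602034478613 tcp [ 0.598 -0.012  0.06 ] 5.55
('xyz cm', array([-0.01, -0.01,  4.51]), 'r deg', array([ 0.  , -0.05, -0.03]))
```

View pics/w6c.png

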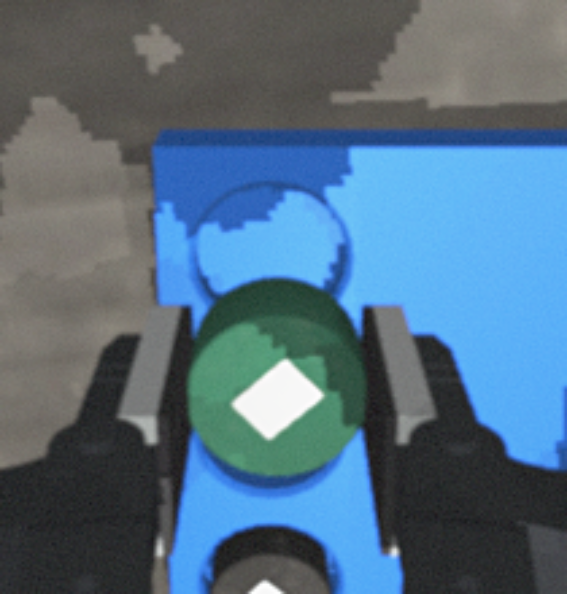

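The crop shows the pocket rim centred near (321,276) and the disc's top face at about (322,325.5). My blob included the disc's far side wall, so I'll correct for that.

Run:
```python
from h import *
s=bot.read_state()
print(s['position'],ray('wrist',322.2,325.5,s['position'][2]+.0107,s),ray('wrist',321.3,275.7,.015,s), ray('wrist',324.5,325,s['position'][2]+.0107,s))
# finger mid check: pads inner edges at crop 188,365 (v~330)
```

```text
[ 0.59800365 -0.01210483  0.06010987] [ 0.59623385 -0.01329677  0.07080987] [ 0.59663334 -0.012741    0.015     ] [ 0.59636073 -0.01433664  0.07080987]
```

Emit:
servo_tool(deltas=[{"rx":0,"ry":0,"rz":0,"x":0.05,"y":-0.05,"z":1,"fingers":20},{"rx":0,"ry":0,"rz":0,"x":0.05,"y":-0.05,"z":2,"fingers":20},{"rx":0,"ry":0,"rz":0,"x":0.05,"y":-0.05,"z":3,"fingers":20},{"rx":0,"ry":0,"rz":0,"x":0.05,"y":-0.05,"z":3.5,"fingers":20},{"rx":0,"ry":0,"rz":0,"x":0.05,"y":-0.05,"z":3.8,"fingers":20},{"rx":0,"ry":0,"rz":0,"x":0.05,"y":-0.05,"z":4.1,"fingers":20},{"rx":0,"ry":0,"rz":0,"x":0.05,"y":-0.05,"z":4.4,"fingers":20},{"rx":0,"ry":0,"rz":0,"x":0.05,"y":-0.05,"z":4.6,"fingers":20},{"rx":0,"ry":0,"rz":0,"x":0.05,"y":-0.05,"z":4.6,"fingers":20},{"rx":0,"ry":0,"rz":0,"x":0.05,"y":-0.05,"z":4.6,"fingers":20}])

```text
t: 6.43
position: [0.5985, -0.0117, 0.0148]
eef_rot: [0.0, 0.998, -0.06, -0.0]
contact_force: [-3.9, 0.5, 5.4]
gripper_width: 0.335
grip_force: 27.9
```

Emit:
servo_tool(deltas=[{"rx":0,"ry":0,"rz":0,"x":-0.1,"y":0,"z":0,"fingers":20},{"rx":0,"ry":0,"rz":0,"x":-0.1,"y":0,"z":0,"fingers":50},{"rx":0,"ry":0,"rz":0,"x":-0.1,"y":0,"z":0,"fingers":55},{"rx":0,"ry":0,"rz":0,"x":-0.1,"y":0,"z":0,"fingers":55},{"rx":0,"ry":0,"rz":0,"x":-0.1,"y":0,"z":0,"fingers":55},{"rx":0,"ry":0,"rz":0,"x":-0.1,"y":0,"z":-1,"fingers":55},{"rx":0,"ry":0,"rz":0,"x":-0.1,"y":0,"z":-3,"fingers":55},{"rx":0,"ry":0,"rz":0,"x":-0.1,"y":0,"z":-5.5,"fingers":55},{"rx":0,"ry":0,"rz":0,"x":-0.1,"y":0,"z":-8,"fingers":55},{"rx":0,"ry":0,"rz":0,"x":-0.1,"y":0,"z":-8,"fingers":55}])

```text
t: 7.27
position: [0.6019, -0.0121, 0.1004]
eef_rot: [0.0, 0.998, -0.06, 0.006]
contact_force: [1.0, -0.2, 0.5]
gripper_width: 0.548
grip_force: 0.0
```

Run:
```python
from h import *
disc('g',.024,'w8')
im=cv2.imread('pics/w8.png');s=bot.read_state()
print(deltas([.4735,-.2815,.1],-6.9))
```

```text
g ((321.9858703613281, 261.14117431640625), 22.345491409301758) (301, 239, 43, 45) at [ 0.599  -0.0129  0.024 ] r mm 15.29127495951149 tcp [ 0.6019 -0.0121  0.1004] 7.2667
('xyz cm', array([-9.36, 28.29, -0.26]), 'r deg', array([ 0.01, -0.48, -0.04]))
```

View pics/w8.png

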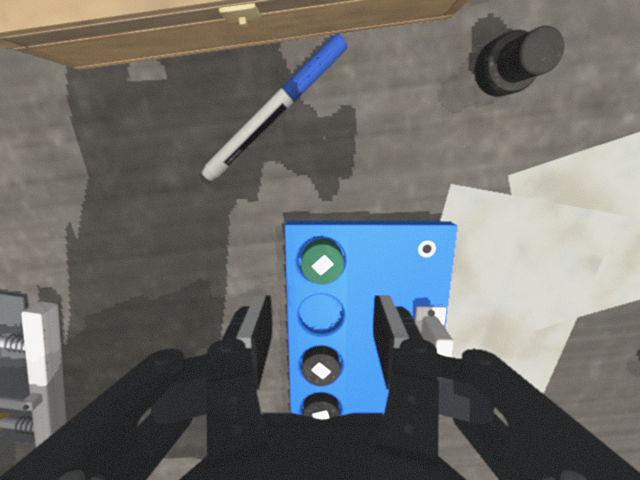

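The green mount sits flat in pocket 0 at (322,262). Pocket 1 is at (321,313) and the black mounts are undisturbed. Now for the red one.

Emit:
servo_tool(deltas=[{"rx":0,"ry":0,"rz":0,"x":-1.2,"y":3.6,"z":0,"fingers":60},{"rx":0,"ry":0,"rz":0,"x":-2.4,"y":7.2,"z":0,"fingers":60},{"rx":0,"ry":0,"rz":0,"x":-3.6,"y":10.8,"z":0,"fingers":60},{"rx":0,"ry":0,"rz":0,"x":-4.8,"y":14.4,"z":0,"fingers":60},{"rx":0,"ry":0,"rz":0,"x":-6,"y":18,"z":1,"fingers":60},{"rx":0,"ry":0,"rz":0,"x":-7.2,"y":21.6,"z":2,"fingers":60},{"rx":0,"ry":0,"rz":0,"x":-8.4,"y":25.2,"z":3,"fingers":60},{"rx":0,"ry":0,"rz":0,"x":-9.4,"y":28.3,"z":4.5,"fingers":60},{"rx":0,"ry":0,"rz":0,"x":-9.4,"y":28.3,"z":5,"fingers":60},{"rx":0,"ry":0,"rz":0,"x":-9.4,"y":28.3,"z":5,"fingers":60}])

```text
t: 8.15
position: [0.4669, -0.2811, 0.0411]
eef_rot: [-0.002, 0.998, -0.062, -0.002]
contact_force: [-0.8, 1.1, -0.8]
gripper_width: 0.595
grip_force: 0.0
```

```bash
cat >> h.py <<'E'
def topface(k,z,name,r=.015):
    "disc seen with its far side wall: use near rim (bottom of blob) and width"
    s=bot.read_state(); im=snap('wrist',name)
    m=cv2.inRange(cv2.cvtColor(im,cv2.COLOR_RGB2HSV),*HS[k])
    c=max(cv2.findContours(m,0,1)[0],key=cv2.contourArea);x,y,w,h=cv2.boundingRect(c)
    near=ray('wrist',x+w/2,y+h,z,s); q=s['eef_rot'];A=R.from_quat([q[1],q[2],q[3],q[0]]).as_matrix()
    p=near+A[:,0]*r*np.array([1,1,0]); print(k,(x,y,w,h),'centre',p.round(4),'tcp',s['position'].round(4)); return p
E
python3 - <<'E'
from h import *
bot.capture('wrist')
p=topface('r',.016,'w9');disc('r',.016,'w10');print(bot.read_state()['qvel'].round(2),deltas([p[0],p[1],.006],-6.9))
E
```

```text
r (293, 246, 56, 59) centre [ 0.4721 -0.2815  0.016 ] tcp [ 0.4681 -0.2804  0.042 ]
r ((321.06781005859375, 276.3559265136719), 29.51589012145996) (294, 247, 56, 59) at [ 0.475  -0.2815  0.016 ] r mm 15.85418544118583 tcp [ 0.4691 -0.2801  0.0428] 8.25
[ 0.01 -0.01 -0.01 -0.   -0.   -0.  ] ('xyz cm', array([0.24, 0.12, 3.75]), 'r deg', array([-0.05,  0.03,  0.01]))
```

Emit:
servo_tool(deltas=[{"rx":0,"ry":0,"rz":0,"x":0.3,"y":0.1,"z":1.2,"fingers":60},{"rx":0,"ry":0,"rz":0,"x":0.3,"y":0.1,"z":2.6,"fingers":60},{"rx":0,"ry":0,"rz":0,"x":0.3,"y":0.1,"z":3.4,"fingers":60},{"rx":0,"ry":0,"rz":0,"x":0.3,"y":0.1,"z":3.8,"fingers":60},{"rx":0,"ry":0,"rz":0,"x":0.3,"y":0.1,"z":3.8,"fingers":50},{"rx":0,"ry":0,"rz":0,"x":0.3,"y":0.1,"z":3.8,"fingers":20},{"rx":0,"ry":0,"rz":0,"x":0.3,"y":0.1,"z":3.8,"fingers":20},{"rx":0,"ry":0,"rz":0,"x":0.3,"y":0.1,"z":3.8,"fingers":20},{"rx":0,"ry":0,"rz":0,"x":0.3,"y":0.1,"z":3.8,"fingers":20},{"rx":0,"ry":0,"rz":0,"x":0.3,"y":0.1,"z":3.8,"fingers":20}])

```text
t: 9.13
position: [0.4729, -0.2828, 0.0062]
eef_rot: [0.0, 0.998, -0.061, 0.0]
contact_force: [-0.6, 0.3, 1.5]
gripper_width: 0.335
grip_force: 24.8
```

Run:
```python
from h import *
s=bot.read_state();print(s['position'],s['gripper_width'],s['grip_force'])
print(deltas([.5535,-.007,.06],-6.9))
```

```text
[ 0.47285736 -0.28279042  0.00616423] 0.3347071468518922 24.78678971529007
('xyz cm', array([  4.67, -28.35,  -5.39]), 'r deg', array([ 0.03, -0.05, -0.05]))
```

Emit:
servo_tool(deltas=[{"rx":0,"ry":0,"rz":0,"x":0,"y":0,"z":-4,"fingers":20},{"rx":0,"ry":0,"rz":0,"x":0.4,"y":-2.5,"z":-7,"fingers":20},{"rx":0,"ry":0,"rz":0,"x":1,"y":-6.5,"z":-8,"fingers":20},{"rx":0,"ry":0,"rz":0,"x":1.7,"y":-10.5,"z":-8,"fingers":20},{"rx":0,"ry":0,"rz":0,"x":2.4,"y":-14.5,"z":-8,"fingers":20},{"rx":0,"ry":0,"rz":0,"x":3.1,"y":-18.5,"z":-8,"fingers":20},{"rx":0,"ry":0,"rz":0,"x":3.7,"y":-22.5,"z":-8,"fingers":20},{"rx":0,"ry":0,"rz":0,"x":4.3,"y":-26,"z":-8,"fingers":20},{"rx":0,"ry":0,"rz":0,"x":4.7,"y":-28.3,"z":-7.5,"fingers":20},{"rx":0,"ry":0,"rz":0,"x":4.7,"y":-28.3,"z":-7,"fingers":20}])

```text
t: 9.97
position: [0.5549, -0.0032, 0.0764]
eef_rot: [-0.001, 0.998, -0.058, 0.001]
contact_force: [0.1, -0.4, -0.3]
gripper_width: 0.336
grip_force: 24.9
```

Emit:
servo_tool(deltas=[{"rx":0,"ry":0,"rz":0,"x":0,"y":0,"z":0.5,"fingers":20},{"rx":0,"ry":0,"rz":0,"x":0,"y":0,"z":1,"fingers":20},{"rx":0,"ry":0,"rz":0,"x":0,"y":0,"z":1.6,"fingers":20},{"rx":0,"ry":0,"rz":0,"x":0,"y":0,"z":1.6,"fingers":20},{"rx":0,"ry":0,"rz":0,"x":0,"y":0,"z":1.6,"fingers":20},{"rx":0,"ry":0,"rz":0,"x":0,"y":0,"z":1.6,"fingers":20},{"rx":0,"ry":0,"rz":0,"x":0,"y":0,"z":1.6,"fingers":20},{"rx":0,"ry":0,"rz":0,"x":0,"y":0,"z":1.6,"fingers":20},{"rx":0,"ry":0,"rz":0,"x":0,"y":0,"z":1.6,"fingers":20},{"rx":0,"ry":0,"rz":0,"x":0,"y":0,"z":1.6,"fingers":20}])

```text
t: 10.8
position: [0.5536, -0.0073, 0.0599]
eef_rot: [0.0, 0.998, -0.061, 0.0]
contact_force: [-0.3, 0.4, -0.5]
gripper_width: 0.334
grip_force: 24.9
```

Run:
```python
from h import *
s=bot.read_state();print(s['t'],s['position'],s['qvel'].round(2))
p=[.5529,-.0074,.015];u=proj('wrist',p,s);e=proj('wrist',[p[0],p[1]+.017,.015],s);rr=np.linalg.norm(u-e);print(u,rr)
pocket('w11',u,rr)
topface('r',s['position'][2]+.016-.0062,'w12')
print(deltas([.5535,-.007,.015],-6.9))
im=cv2.imread('pics/w11.png');cv2.imwrite('pics/w11c.png',cv2.resize(im[180:400,200:430],None,fx=2.7,fy=2.7))
```

```text
10.8 [ 0.55356795 -0.00728975  0.05992391] [ 0.  0.  0. -0. -0. -0.]
[320.28390098 274.81466614] 28.295296402533975
pocket px 322.16666 310.16666 30.333334 [ 0.5293 -0.0057  0.015 ]
pocket px 304.83334 232.5 30.333334 [ 0.58   -0.0018  0.015 ]
r (289, 281, 67, 71) centre [ 0.5525 -0.0087  0.0697] tcp [ 0.5536 -0.0072  0.0599]
('xyz cm', array([-0.01, -0.02,  4.49]), 'r deg', array([ 0.  , -0.02, -0.04]))
```

View pics/w11c.png

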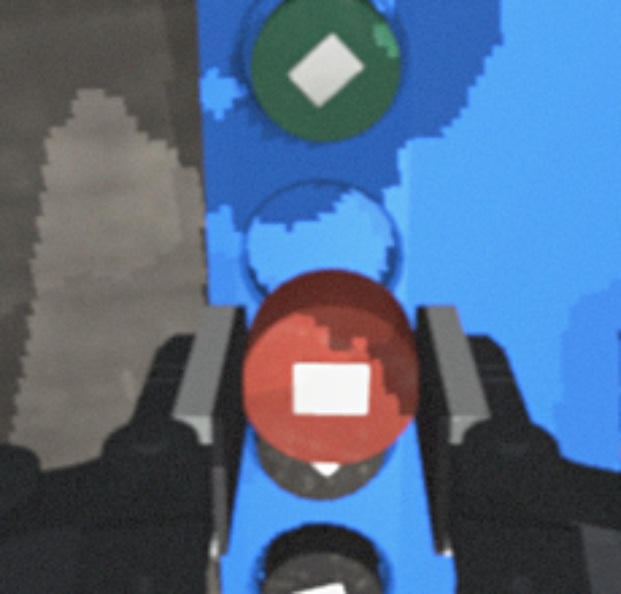

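In the crop, the pocket 1 rim is centred at about (319,275) in full-image pixels and red's top face at (322.5,322.5), so the disc is within about 1 mm of the pocket. The last picture goes to the final check.

Emit:
servo_tool(deltas=[{"rx":0,"ry":0,"rz":0,"x":-0.05,"y":-0.1,"z":1,"fingers":20},{"rx":0,"ry":0,"rz":0,"x":-0.05,"y":-0.1,"z":2,"fingers":20},{"rx":0,"ry":0,"rz":0,"x":-0.05,"y":-0.1,"z":3,"fingers":20},{"rx":0,"ry":0,"rz":0,"x":-0.05,"y":-0.1,"z":3.5,"fingers":20},{"rx":0,"ry":0,"rz":0,"x":-0.05,"y":-0.1,"z":3.8,"fingers":20},{"rx":0,"ry":0,"rz":0,"x":-0.05,"y":-0.1,"z":4.1,"fingers":20},{"rx":0,"ry":0,"rz":0,"x":-0.05,"y":-0.1,"z":4.3,"fingers":20},{"rx":0,"ry":0,"rz":0,"x":-0.05,"y":-0.1,"z":4.5,"fingers":20},{"rx":0,"ry":0,"rz":0,"x":-0.05,"y":-0.1,"z":4.5,"fingers":20},{"rx":0,"ry":0,"rz":0,"x":-0.05,"y":-0.1,"z":4.5,"fingers":20}])

```text
t: 11.73
position: [0.5535, -0.0062, 0.0148]
eef_rot: [0.0, 0.998, -0.061, 0.001]
contact_force: [0.4, 0.7, 1.0]
gripper_width: 0.334
grip_force: 26.6
```

Emit:
servo_tool(deltas=[{"rx":0,"ry":0,"rz":0,"x":0,"y":0,"z":0.05,"fingers":20},{"rx":0,"ry":0,"rz":0,"x":0,"y":0,"z":0,"fingers":50},{"rx":0,"ry":0,"rz":0,"x":0,"y":0,"z":0,"fingers":55},{"rx":0,"ry":0,"rz":0,"x":0,"y":0,"z":0,"fingers":55},{"rx":0,"ry":0,"rz":0,"x":0,"y":0,"z":0,"fingers":55},{"rx":0,"ry":0,"rz":0,"x":0,"y":0,"z":-1,"fingers":55},{"rx":0,"ry":0,"rz":0,"x":0,"y":0,"z":-3,"fingers":55},{"rx":0,"ry":0,"rz":0,"x":0,"y":0,"z":-6,"fingers":55},{"rx":0,"ry":0,"rz":0,"x":0,"y":0,"z":-9.5,"fingers":55},{"rx":0,"ry":0,"rz":0,"x":0,"y":0,"z":-11,"fingers":55}])

```text
t: 12.57
position: [0.5557, -0.0065, 0.1299]
eef_rot: [0.0, 0.998, -0.06, 0.004]
contact_force: [1.1, -0.5, 1.4]
gripper_width: 0.549
grip_force: 0.0
```

Run:
```python
from h import *
for i in range(3): bot.capture('wrist')
p=topface('r',.024,'w13');q=topface('g',.024,'w14');d=q-p;print(np.hypot(*d[:2]),'holder x ang',np.degrees(np.arctan2(d[1],d[0]))+90)
# holder blue in wrist: edges
s=bot.read_state();im=cv2.imread('pics/w14.png');m=cv2.inRange(cv2.cvtColor(im,cv2.COLOR_BGR2HSV),(100,120,60),(125,255,255))
print(s['position'],s['t'])
# front edge (left in image) : leftmost blue per row, far edge: top blue per column
pts=[(np.flatnonzero(m[v])[0],v) for v in range(200,300,4) if m[v].any()]
P=np.array([ray('wrist',u,v,.015,s)[:2] for u,v in pts]);print(pts[0],pts[-1])
vx,vy,x0,y0=cv2.fitLine(P.astype(np.float32),cv2.DIST_HUBER,0,1e-4,1e-4).ravel();print('front edge dir',np.degrees(np.arctan2(vy,vx))%180-90,x0,y0)
b=max(cv2.findContours(m,0,1)[0],key=cv2.contourArea);print(cv2.boundingRect(b))
# top view recheck
im=snap('top','t2');m=cv2.inRange(cv2.cvtColor(im,cv2.COLOR_RGB2HSV),(100,120,60),(125,255,255));k=np.zeros_like(m);k[225:315,265:335]=m[225:315,265:335]
r=cv2.minAreaRect(max(cv2.findContours(k,0,1)[0],key=cv2.contourArea));print(r)
```

```text
r (304, 228, 37, 39) centre [ 0.5516 -0.0076  0.024 ] tcp [ 0.5548 -0.0064  0.1274]
g (302, 166, 41, 42) centre [ 0.5962 -0.0129  0.024 ] tcp [ 0.5531 -0.0062  0.1254]
0.044911321495408496 holder x ang 83.11927185550452
[ 0.55206888 -0.00606728  0.12397271] 12.8167
(np.int64(287), 200) (np.int64(290), 296)
front edge dir 82.928314 0.53809285 0.02078572
(286, 149, 166, 217)
((296.9971008300781, 271.5269775390625), (43.95738983154297, 68.14118194580078), 6.225829124450684)
```

Emit:
servo_tool(deltas=[{"rx":0,"ry":0,"rz":0,"x":-0.8,"y":3,"z":0,"fingers":55},{"rx":0,"ry":0,"rz":0,"x":-1.5,"y":6,"z":0,"fingers":55},{"rx":0,"ry":0,"rz":0,"x":-2.1,"y":8.3,"z":1,"fingers":55},{"rx":0,"ry":0,"rz":0,"x":-2.1,"y":8.3,"z":3,"fingers":55},{"rx":0,"ry":0,"rz":0,"x":-2.1,"y":8.3,"z":4.5,"fingers":55},{"rx":0,"ry":0,"rz":0,"x":-2.1,"y":8.3,"z":5,"fingers":55},{"rx":0,"ry":0,"rz":0,"x":-2.1,"y":8.3,"z":5,"fingers":55},{"rx":0,"ry":0,"rz":0,"x":-2.1,"y":8.3,"z":5,"fingers":55},{"rx":0,"ry":0,"rz":0,"x":-2.1,"y":8.3,"z":5,"fingers":55},{"rx":0,"ry":0,"rz":0,"x":-2.1,"y":8.3,"z":5,"fingers":55}])

```text
t: 13.7
position: [0.5231, -0.086, 0.0756]
eef_rot: [0.0, 0.998, -0.06, 0.001]
contact_force: [0.3, 0.8, 0.3]
gripper_width: 0.549
grip_force: 0.0
```

Run:
```python
from h import *
s=bot.read_state();print(s['t'],deltas([.521,-.0861,.018],-6.9,s))
im=snap('wrist','w15');hsv=cv2.cvtColor(im,cv2.COLOR_RGB2HSV)
# tab top: project expected corners, find bright low-sat blob near
E0=np.array([.521,-.0861]);ux=np.array([.122,.9925]);uy=np.array([-ux[1],ux[0]])
C=np.array([proj('wrist',np.append(E0+a*ux+b*uy,.05),s) for a in(-.006,.006) for b in(-.023,.023)]);print(C.round(0))
x0,y0=(C.min(0)-15).astype(int);x1,y1=(C.max(0)+15).astype(int)
m=cv2.inRange(hsv[y0:y1,x0:x1],(0,0,110),(180,70,255));n,l,st,ce=cv2.connectedComponentsWithStats(m)
for i in range(1,n):
    if st[i,4]>60:
        print(st[i]+[x0,y0,0,0,0],ce[i]+[x0,y0],ray('wrist',*(ce[i]+[x0,y0]),.05,s))
```

```text
13.7 ('xyz cm', array([-0.21,  0.03,  5.76]), 'r deg', array([ 0.02, -0.1 , -0.  ]))
[[332. 251.]
 [331. 328.]
 [309. 251.]
 [310. 328.]]
[ 302  235   35   92 2755] [318.95462795 279.60290381] [ 0.52774772 -0.08617359  0.05      ]
[339 235   7 107 667] [342.24287856 288.27736132] [ 0.52115738 -0.09811069  0.05      ]
```

Emit:
servo_tool(deltas=[{"rx":0,"ry":0,"rz":0,"x":-0.2,"y":0,"z":1.5,"fingers":55},{"rx":0,"ry":0,"rz":0,"x":-0.2,"y":0,"z":3,"fingers":55},{"rx":0,"ry":0,"rz":0,"x":-0.2,"y":0,"z":4.5,"fingers":55},{"rx":0,"ry":0,"rz":0,"x":-0.2,"y":0,"z":5.3,"fingers":55},{"rx":0,"ry":0,"rz":0,"x":-0.2,"y":0,"z":5.6,"fingers":40},{"rx":0,"ry":0,"rz":0,"x":-0.2,"y":0,"z":5.6,"fingers":25},{"rx":0,"ry":0,"rz":0,"x":-0.2,"y":0,"z":5.6,"fingers":5},{"rx":0,"ry":0,"rz":0,"x":-0.2,"y":0,"z":5.6,"fingers":5},{"rx":0,"ry":0,"rz":0,"x":-0.2,"y":0,"z":5.6,"fingers":5},{"rx":0,"ry":0,"rz":0,"x":-0.2,"y":0,"z":5.6,"fingers":5}], squeeze=60)

```text
t: 14.58
position: [0.5208, -0.0859, 0.0194]
eef_rot: [0.0, 0.998, -0.061, 0.001]
contact_force: [0.8, -0.1, 0.3]
gripper_width: 0.128
grip_force: 59.6
```

Run:
```python
from h import *
s=bot.read_state();print(s['t'],s['position'],s['gripper_width'],s['grip_force'],s['contact_force'])
# target: fence face mid F, press angle 74.1
a=np.radians(74.1);ux=np.array([np.cos(a),np.sin(a)])
for F in([.5106,.2161],[.5121,.2126]):
    t=np.array(F)-ux*(.055+.052+.04); print(t,deltas([t[0],t[1],s['position'][2]],74.1-90,s))
```

```text
14.5833 [ 0.5207847  -0.08591656  0.01938411] 0.12775339525722992 59.551092982292175 [ 0.77221892 -0.07500264  0.29125527]
[0.47032799 0.07472403] ('xyz cm', array([-6.950e+00, -1.534e+01, -1.000e-02]), 'r deg', array([ 0.  , -0.08,  8.96]))
[0.47182799 0.07122403] ('xyz cm', array([-6.760e+00, -1.501e+01, -1.000e-02]), 'r deg', array([ 0.  , -0.08,  8.96]))
```

Emit:
servo_tool(deltas=[{"rx":0,"ry":0,"rz":1,"x":-0.6,"y":-1.3,"z":0,"fingers":5},{"rx":0,"ry":0,"rz":2,"x":-1.4,"y":-3,"z":0,"fingers":5},{"rx":0,"ry":0,"rz":3.2,"x":-2.3,"y":-5,"z":0,"fingers":5},{"rx":0,"ry":0,"rz":4.5,"x":-3.3,"y":-7.3,"z":0,"fingers":5},{"rx":0,"ry":0,"rz":6,"x":-4.4,"y":-9.6,"z":0,"fingers":5},{"rx":0,"ry":0,"rz":7.5,"x":-5.4,"y":-12,"z":0,"fingers":5},{"rx":0,"ry":0,"rz":8.5,"x":-6.2,"y":-13.8,"z":0,"fingers":5},{"rx":0,"ry":0,"rz":9,"x":-6.8,"y":-15,"z":0,"fingers":5},{"rx":0,"ry":0,"rz":9,"x":-6.8,"y":-15,"z":0,"fingers":5},{"rx":0,"ry":0,"rz":9,"x":-6.8,"y":-15,"z":0,"fingers":5}])

```text
t: 15.42
position: [0.471, 0.0723, 0.0194]
eef_rot: [-0.001, 0.99, -0.138, 0.0]
contact_force: [-1.6, 4.2, 3.7]
gripper_width: 0.133
grip_force: 60.2
```

Run:
```python
from h import *
bot.capture('wrist');s=bot.read_state();print(s['t'],s['position'],s['contact_force'],s['qvel'].round(2))
im=snap('wrist','w16');tp=snap('top','t3');sc=snap('scene','s3')
a=cv2.resize(im[:,:],(560,420));b=cv2.resize(tp[225:320,165:310],None,fx=3,fy=3,interpolation=cv2.INTER_CUBIC)
cv2.imwrite('pics/wt.png',im[:,:,::-1])
```

```text
15.4667 [0.47117004 0.07181677 0.01938304] [-1.69705315  4.3549846   3.82624238] [-0.02  0.01 -0.01  0.    0.    0.  ]
```

View pics/wt.png

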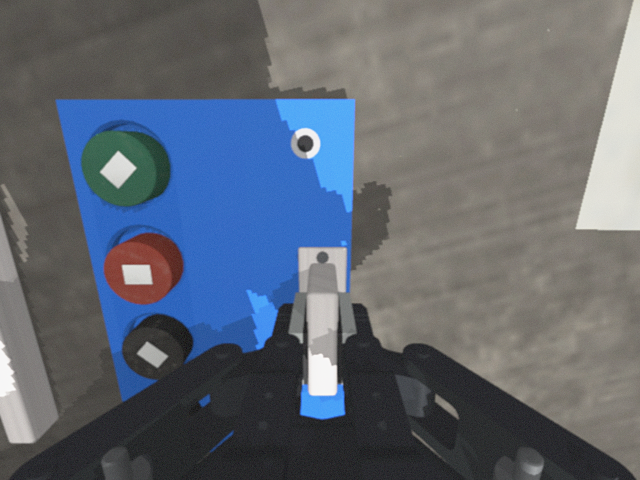

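The wrist view shows all four mounts seated. The holder's front edge runs from (57,100) to (120,400), and the bar is at the lower left. Its near-end vertical edge goes from (58,413) at the bottom to (33,443) at the top, which I'll check by casting rays.

Run:
```python
from h import *
s=bot.read_state();im=cv2.imread('pics/w16.png');hsv=cv2.cvtColor(im,cv2.COLOR_BGR2HSV)
print('corner',ray('wrist',58,413,.006,s),ray('wrist',33,443,.024,s))
def fit(P):
    vx,vy,x0,y0=cv2.fitLine(np.array(P,np.float32),cv2.DIST_HUBER,0,1e-4,1e-4).ravel();return np.array([vx,vy]),np.array([x0,y0])
m=cv2.inRange(hsv,(100,120,40),(125,255,255))
P=[ray('wrist',np.flatnonzero(m[v])[0],v,.015,s)[:2] for v in range(120,360,5)]
Q=[ray('wrist',u,np.flatnonzero(m[:,u])[0],.015,s)[:2] for u in range(70,345,5)]
d1,p1=fit(P);d2,p2=fit(Q);print('front ang',np.degrees(np.arctan2(d1[1],d1[0]))%180-90,'far edge ang',np.degrees(np.arctan2(d2[1],d2[0]))%180)
X=np.linalg.solve(np.c_[d1,-d2],p2-p1);c=p1+X[0]*d1;print('far-front corner',c)
# bar right (bottom) edge: per row strongest brightness drop
g=cv2.GaussianBlur(im,(3,3),0).astype(float).mean(2)
B=[]
for v in range(250,405,8):
    e=np.diff(g[v,:90]);u=int(e.argmin());B.append((u,v));
print(B,[ [round(x) for x in g[v,0:80:8]] for v in (260,330,400)])
```

```text
corner [0.44254641 0.23633559 0.006     ] [0.44043575 0.23723328 0.024     ]
front ang 74.08534 far edge ang 74.24216
far-front corner [0.58921903 0.14754897]
[(10, 250), (12, 258), (14, 266), (17, 274), (19, 282), (22, 290), (24, 298), (26, 306), (28, 314), (31, 322), (33, 330), (35, 338), (4, 346), (5, 354), (9, 362), (12, 370), (13, 378), (13, 386), (51, 394), (54, 402)] [[154, 151, 73, 132, 91, 95, 89, 84, 83, 85], [135, 125, 123, 125, 119, 79, 86, 86, 82, 85], [197, 195, 199, 130, 123, 126, 128, 69, 85, 80]]
```

Run:
```python
from h import *
s=bot.read_state()
B=[(10,250),(12,258),(14,266),(17,274),(19,282),(22,290),(24,298),(26,306),(28,314),(31,322),(33,330),(35,338),(51,394),(54,402)]
P=np.array([ray('wrist',u+.5,v,.006,s)[:2] for u,v in B],np.float32)
vx,vy,x0,y0=cv2.fitLine(P,cv2.DIST_L2,0,1e-4,1e-4).ravel();print('fence press ang',np.degrees(np.arctan2(vy,vx))%180-90,x0,y0)
a=np.radians(74.2);ux=np.array([np.cos(a),np.sin(a)]);uy=np.array([-ux[1],ux[0]])
h=np.array([.58922,.14755])+.092*uy
for k in([.44255,.23634],[.44044,.23723]):
    F=np.array(k)-.075*uy;print('gap',(F-h)@ux,'lateral',(F-h)@uy)
print('gap2',(np.array([x0,y0])-h)@ux)
t=s['position'][:2]+.107*ux;print('holder front by tcp',t,'by image',h,'rel',(h-t)@ux,(h-t)@uy)
F=np.array([.5106,.2161]);print('top F',F,'lat from tcp',(F-t)@uy,'gap',(F-t)@ux)
# top-view consistent: holder far/near ends in t3
im=cv2.imread('pics/t3.png');m=cv2.inRange(cv2.cvtColor(im,cv2.COLOR_BGR2HSV),(100,120,40),(125,255,255));k=np.zeros_like(m);k[225:340,200:335]=m[225:340,200:335]
c=max(cv2.findContours(k,0,1)[0],key=cv2.contourArea);W=np.array([ray('top',*q,.015)[:2] for q in c[:,0]])
print('top holder y-extents',((W-F)@uy).min(),((W-F)@uy).max(),'front',((W-F)@ux).max())
```

```text
fence press ang 73.68526 0.5057247 0.21822737
gap 0.045499991812024215 lateral -0.001695723754327074
gap 0.045781854505009684 lateral 0.0005768856318857776
gap2 0.04527292540570429
holder front by tcp [0.50055925 0.17419233] by image [0.50069594 0.17259978] rel -0.0014951551629458922 -0.0005651489104915245
top F [0.5106 0.2161] lat from tcp 0.0017492406754122123 gap 0.04305821527115668
top holder y-extents -0.09253638730428386 0.00044404947611953027 front -0.041929738558806794
```

Emit:
servo_tool(deltas=[{"rx":0,"ry":0,"rz":0,"x":0,"y":-0.5,"z":0,"fingers":5},{"rx":0,"ry":0,"rz":0,"x":0,"y":-1,"z":0,"fingers":5},{"rx":0,"ry":0,"rz":0,"x":0,"y":-1.5,"z":0,"fingers":5},{"rx":0,"ry":0,"rz":0,"x":0,"y":-2,"z":0,"fingers":5},{"rx":0,"ry":0,"rz":0,"x":0,"y":-2.5,"z":0,"fingers":5},{"rx":0,"ry":0,"rz":0,"x":0,"y":-2.9,"z":0,"fingers":5},{"rx":0,"ry":0,"rz":0,"x":0,"y":-3.2,"z":0,"fingers":5},{"rx":0,"ry":0,"rz":0,"x":0,"y":-3.5,"z":0,"fingers":5},{"rx":0,"ry":0,"rz":0,"x":0,"y":-3.7,"z":0,"fingers":5},{"rx":0,"ry":0,"rz":0,"x":0,"y":-3.9,"z":0,"fingers":5}])

```text
t: 16.45
position: [0.4828, 0.1064, 0.0194]
eef_rot: [0.001, 0.99, -0.139, 0.001]
contact_force: [-1.4, -4.7, 5.4]
gripper_width: 0.133
grip_force: 60.5
```

Emit:
servo_tool(deltas=[{"rx":0,"ry":0,"rz":0,"x":0,"y":-0.05,"z":0,"fingers":5},{"rx":0,"ry":0,"rz":0,"x":0,"y":-0.1,"z":0,"fingers":5},{"rx":0,"ry":0,"rz":0,"x":0,"y":-0.15,"z":0,"fingers":5},{"rx":0,"ry":0,"rz":0,"x":0,"y":-0.2,"z":0,"fingers":5},{"rx":0,"ry":0,"rz":0,"x":0,"y":-0.25,"z":0,"fingers":5},{"rx":0,"ry":0,"rz":0,"x":0,"y":-0.3,"z":0,"fingers":5},{"rx":0,"ry":0,"rz":0,"x":0,"y":-0.35,"z":0,"fingers":5},{"rx":0,"ry":0,"rz":0,"x":0,"y":-0.4,"z":0,"fingers":5},{"rx":0,"ry":0,"rz":0,"x":0,"y":-0.45,"z":0,"fingers":5},{"rx":0,"ry":0,"rz":0,"x":0,"y":-0.5,"z":0,"fingers":5}])

```text
t: 17.28
position: [0.4841, 0.1111, 0.0194]
eef_rot: [0.001, 0.99, -0.139, 0.001]
contact_force: [-1.3, -4.5, 6.9]
gripper_width: 0.129
grip_force: 60.5
```

```bash
cat >> h.py <<'E'
def gap(name):
    "gap along press dir between holder front edge (z .015) and fence, in wrist view; yaw"
    s=bot.read_state(); im=snap('wrist',name)[:,:,::-1]; hsv=cv2.cvtColor(im,cv2.COLOR_BGR2HSV); m=cv2.inRange(hsv,(100,120,40),(125,255,255))
    q=s['eef_rot'];yaw=np.degrees(2*np.arctan2(q[2],q[1])); a=np.radians(yaw+90);ux=np.array([np.cos(a),np.sin(a)])
    print(s['t'],s['position'].round(4),'press ang',round(yaw+90,2),'along',round(float(s['position'][:2]@ux)*1000,2),'F along',round(float(s['contact_force'][:2]@ux),2),'F',s['contact_force'].round(1),'M',s['ft_torque'].round(2),'g',s['gripper_width'].round(3))
    return im,m,s,ux
E
python3 - <<'E'
from h import *
im,m,s,ux=gap('w17')
g=im.astype(float).mean(2)
for v in(150,220,300):
    u=np.flatnonzero(m[v])[0];print(v,u,[round(x) for x in g[v,max(0,u-40):u+4:2]])
E
```

```text
Traceback (most recent call last):
  File "h.py", line 54, in gap
    print(s['t'],s['position'].round(4),'press ang',round(yaw+90,2),'along',round(float(s['position'][:2]@ux)*1000,2),'F along',round(float(s['contact_force'][:2]@ux),2),'F',s['contact_force'].round(1),'M',s['ft_torque'].round(2),'g',s['gripper_width'].round(3))
                                                                                                                                                                                                                                          ^^^^^^^^^^^^^^^^^^^^^^^^
AttributeError: 'float' object has no attribute 'round'
```

```bash
sed -i "s/s\['gripper_width'\].round(3)/round(s['gripper_width'],3)/" h.py
python3 - <<'E'
from h import *
im,m,s,ux=gap('w17')
g=im.astype(float).mean(2)
for v in(150,220,300):
    u=np.flatnonzero(m[v])[0];print(v,u,[round(x) for x in g[v,max(0,u-40):u+4:2]])
E
```

```text
17.3333 [0.4841 0.1112 0.0194] press ang 74.04 along 240.05 F along -5.79 F [-1.1 -5.7  4.6] M [-0.57  0.19 -0.03] g 0.134
150 66 [87, 85, 84, 85, 87, 83, 87, 86, 82, 90, 86, 85, 85, 85, 84, 84, 84, 88, 90, 89, 104, 118]
220 82 [204, 204, 202, 201, 199, 197, 197, 200, 194, 175, 136, 126, 130, 127, 121, 125, 121, 123, 126, 124, 118, 116]
300 100 [198, 199, 199, 199, 198, 199, 199, 196, 195, 183, 154, 125, 127, 129, 121, 123, 122, 123, 124, 120, 120, 112]
```

Emit:
servo_tool(deltas=[{"rx":0,"ry":0,"rz":0,"x":0,"y":-0.05,"z":-0.02,"fingers":5},{"rx":0,"ry":0,"rz":0,"x":0,"y":-0.1,"z":-0.02,"fingers":5},{"rx":0,"ry":0,"rz":0,"x":0,"y":-0.15,"z":-0.02,"fingers":5},{"rx":0,"ry":0,"rz":0,"x":0,"y":-0.2,"z":-0.02,"fingers":5},{"rx":0,"ry":0,"rz":0,"x":0,"y":-0.25,"z":-0.02,"fingers":5},{"rx":0,"ry":0,"rz":0,"x":0,"y":-0.3,"z":-0.02,"fingers":5},{"rx":0,"ry":0,"rz":0,"x":0,"y":-0.35,"z":-0.02,"fingers":5},{"rx":0,"ry":0,"rz":0,"x":0,"y":-0.4,"z":-0.02,"fingers":5},{"rx":0,"ry":0,"rz":0,"x":0,"y":-0.45,"z":-0.02,"fingers":5},{"rx":0,"ry":0,"rz":0,"x":0,"y":-0.5,"z":-0.02,"fingers":5}])

```text
t: 18.22
position: [0.4847, 0.1163, 0.0193]
eef_rot: [0.002, 0.99, -0.139, 0.0]
contact_force: [-2.0, -9.2, 7.0]
gripper_width: 0.132
grip_force: 60.7
```

Run:
```python
from h import *
im,m,s,ux=gap('w18')
g=im.astype(float).mean(2)
for v in(150,220,300):
    u=np.flatnonzero(m[v])[0];print(v,u,[round(x) for x in g[v,max(0,u-40):u+4:2]])
```

```text
18.2167 [0.4847 0.1163 0.0193] press ang 74.04 along 245.04 F along -9.42 F [-2.  -9.2  7. ] M [-1.24  0.24 -0.3 ] g 0.132
150 68 [96, 109, 105, 117, 122, 125, 127, 134, 132, 132, 134, 131, 131, 135, 136, 128, 131, 133, 132, 129, 119, 119]
220 82 [197, 202, 202, 201, 200, 203, 204, 203, 200, 199, 197, 189, 171, 140, 126, 126, 128, 122, 122, 124, 126, 116]
300 100 [191, 197, 197, 198, 196, 196, 201, 203, 199, 200, 198, 192, 177, 148, 123, 126, 124, 124, 125, 123, 115, 112]
```

Contact happened at about 242.4 mm along the press axis. The moment of -0.3 N·m means the far end touched first, so I'll turn the holder slightly as I press on.

Emit:
servo_tool(deltas=[{"rx":0,"ry":0,"rz":0.1,"x":0,"y":-0.05,"z":-0.02,"fingers":5},{"rx":0,"ry":0,"rz":0.2,"x":0,"y":-0.1,"z":-0.02,"fingers":5},{"rx":0,"ry":0,"rz":0.3,"x":0,"y":-0.15,"z":-0.02,"fingers":5},{"rx":0,"ry":0,"rz":0.4,"x":0,"y":-0.2,"z":-0.02,"fingers":5},{"rx":0,"ry":0,"rz":0.4,"x":0,"y":-0.25,"z":-0.02,"fingers":5},{"rx":0,"ry":0,"rz":0.4,"x":0,"y":-0.3,"z":-0.02,"fingers":5},{"rx":0,"ry":0,"rz":0.4,"x":0,"y":-0.35,"z":-0.02,"fingers":5},{"rx":0,"ry":0,"rz":0.4,"x":0,"y":-0.4,"z":-0.02,"fingers":5},{"rx":0,"ry":0,"rz":0.4,"x":0,"y":-0.45,"z":-0.02,"fingers":5},{"rx":0,"ry":0,"rz":0.4,"x":0,"y":-0.5,"z":-0.02,"fingers":5}])

```text
t: 19.1
position: [0.4858, 0.1204, 0.0194]
eef_rot: [0.002, 0.99, -0.141, 0.0]
contact_force: [-3.4, -12.4, 6.1]
gripper_width: 0.136
grip_force: 60.6
```

Run:
```python
from h import *
im,m,s,ux=gap('w19')
g=im.astype(float).mean(2)
for v in(190,220,260,300,340):
    u=np.flatnonzero(m[v])[0];r=g[v,u-30:u-4];e=np.flatnonzero(r>162);print(v,u,e.max()+u-30 if len(e) else None)
im=cv2.imread('pics/w18.png');g=im.astype(float).mean(2);m=cv2.inRange(cv2.cvtColor(im,cv2.COLOR_BGR2HSV),(100,120,40),(125,255,255))
for v in(190,220,260,300,340):
    u=np.flatnonzero(m[v])[0];r=g[v,u-30:u-4];e=np.flatnonzero(r>162);print('old',v,u,e.max()+u-30 if len(e) else None)
```

```text
19.1 [0.4858 0.1204 0.0194] press ang 73.75 along 251.59 F along -12.81 F [ -3.4 -12.4   6.1] M [-1.45  0.25  0.05] g 0.136
190 75 58
220 82 65
260 91 75
300 99 84
340 108 93
old 190 76 59
old 220 82 66
old 260 91 75
old 300 100 84
old 340 108 94
```

Emit:
servo_tool(deltas=[{"rx":0,"ry":0,"rz":0,"x":0,"y":-0.05,"z":-0.02,"fingers":5},{"rx":0,"ry":0,"rz":0,"x":0,"y":-0.1,"z":-0.02,"fingers":5},{"rx":0,"ry":0,"rz":0,"x":0,"y":-0.16,"z":-0.02,"fingers":5},{"rx":0,"ry":0,"rz":0,"x":0,"y":-0.22,"z":-0.02,"fingers":5},{"rx":0,"ry":0,"rz":0,"x":0,"y":-0.28,"z":-0.02,"fingers":5},{"rx":0,"ry":0,"rz":0,"x":0,"y":-0.34,"z":-0.02,"fingers":5},{"rx":0,"ry":0,"rz":0,"x":0,"y":-0.4,"z":-0.02,"fingers":5},{"rx":0,"ry":0,"rz":0,"x":0,"y":-0.45,"z":-0.02,"fingers":5},{"rx":0,"ry":0,"rz":0,"x":0,"y":-0.48,"z":-0.02,"fingers":5},{"rx":0,"ry":0,"rz":0,"x":0,"y":-0.5,"z":-0.02,"fingers":5}])

```text
t: 19.98
position: [0.4871, 0.1246, 0.0194]
eef_rot: [0.003, 0.99, -0.141, -0.0]
contact_force: [-2.1, -14.6, 6.2]
gripper_width: 0.131
grip_force: 60.5
```

Run:
```python
from h import *
im,m,s,ux=gap('w20')
snap('top','t4');snap('scene','s4')
# bar's far (block-side) top edge shift along press axis, top + scene, subpixel: sample image along lines in press dir at z=.024
a=np.radians(73.9);U=np.array([np.cos(a),np.sin(a)]);V=np.array([-U[1],U[0]])
F=np.array([.5106,.2161])
def prof(n,f):
    g=cv2.imread(f'pics/{f}.png').astype(np.float32).mean(2); t=np.arange(-.01,.05,.0005);out=[]
    for l in(-.06,-.05,-.02,.02,.05,.06):
        q=np.array([proj(n,np.append(F+U*x+V*l,.024)) for x in t],np.float32)
        out.append(cv2.remap(g,q[None,:,0].copy(),q[None,:,1].copy(),cv2.INTER_CUBIC)[0])
    return t,np.array(out)
for n,f0,f1 in(('top','top0','t4'),('scene','scene0','s4')):
    t,A=prof(n,f0);_,B=prof(n,f1);A,B=np.median(A,0),np.median(B,0)
    lv=160
    print(n,'bar bright range mm before',1000*t[A>lv][[0,-1]],'after',1000*t[B>lv][[0,-1]])
    print(A[::6].round(),B[::6].round())
# pointer vs bands
for f in('scene0','s4','top0','t4'):
    im=cv2.imread(f'pics/{f}.png');h=cv2.cvtColor(im,cv2.COLOR_BGR2HSV);n='scene' if f[0]=='s' else 'top'
    c=proj(n,np.append(F+U*.05,.03)).astype(int);b=(slice(c[1]-30,c[1]+30),slice(c[0]-30,c[0]+30))
    for k,lo,hi in(('orange',(6,140,150),(22,255,255)),('green',(45,80,60),(90,255,255)),('red',(0,140,80),(4,255,255))):
        mm=cv2.inRange(h[b],lo,hi);p=cv2.findNonZero(mm)
        if p is not None:
            q=np.array([ray(n,*(x+[c[0]-30,c[1]-30]),.03)[:2] for x in p[:,0]])-F;q=q[abs(q@V)<.02]
            if len(q): print(f,k,len(q),'along mm',(1000*(q@U)).min().round(1),(1000*(q@U)).mean().round(1),(1000*(q@U)).max().round(1))
```

```text
19.9833 [0.4871 0.1246 0.0194] press ang 73.76 along 255.85 F along -14.65 F [ -2.1 -14.6   6.2] M [-1.68  0.2   0.  ] g 0.131Traceback (most recent call last):
  File "<stdin>", line 16, in <module>
IndexError: index 0 is out of bounds for axis 0 with size 0
```

Run:
```python
from h import *
a=np.radians(73.9);U=np.array([np.cos(a),np.sin(a)]);V=np.array([-U[1],U[0]]);F=np.array([.5106,.2161])
def prof(n,f):
    g=cv2.imread(f'pics/{f}.png').astype(np.float32).mean(2); t=np.arange(-.02,.06,.002);out=[]
    for l in(-.06,-.03,.03,.06):
        q=np.array([proj(n,np.append(F+U*x+V*l,.024)) for x in t],np.float32)
        out.append(cv2.remap(g,q[None,:,0].copy(),q[None,:,1].copy(),cv2.INTER_CUBIC)[0])
    return t,np.array(out)
for n,f0,f1 in(('top','top0','t4'),('scene','scene0','s4')):
    for f in(f0,f1):
        t,A=prof(n,f);print(f);print(A.astype(int)[[0,3]])
for f in('scene0','s4','top0','t4'):
    im=cv2.imread(f'pics/{f}.png');h=cv2.cvtColor(im,cv2.COLOR_BGR2HSV);n='scene' if f[0]=='s' else 'top'
    c=proj(n,np.append(F+U*.05,.03)).astype(int);b=(slice(c[1]-30,c[1]+30),slice(c[0]-30,c[0]+30))
    for k,lo,hi in(('orange',(6,140,120),(22,255,255)),('green',(45,80,40),(90,255,255)),('red',(0,140,80),(4,255,255))):
        p=cv2.findNonZero(cv2.inRange(h[b],lo,hi))
        if p is not None:
            q=np.array([ray(n,*(x+[c[0]-30,c[1]-30]),.03)[:2] for x in p[:,0]])-F;q=q[abs(q@V)<.03]
            if len(q): print(f,k,len(q),'along mm',(1000*(q@U)).min().round(1),(1000*(q@U)).mean().round(1),(1000*(q@U)).max().round(1),'lat',(1000*(q@V)).mean().round(1))
```

```text
top0
[[ 99 100 102 103 105 107 110 108 105  93 147 225 244 248 244 244 245 215
  147  94  81  81  84  93 105 111 111 110 109 110 111 111 110 105  92  94
  125 166 189 188]
 [ 94  92  92  94  94  95  94  96  99 105 138 203 240 246 243 245 237 195
  110  73  88  87 100 111 114 109 109 111 112 110 108 106 106 100  91  81
  108 152 179 179]]
t4
[[ 57  49  58  90 118 117  79  49  58  54  57  68  83  92  92  91 122 160
  176 172 168 168 164 131  82  58  65  69  69  68  68  78  94 101  93  94
  125 164 189 191]
 [100  99  99 104 105 104 104 104 107 108 106 104 103 103 103 106  98  80
   58  45  39  38  51  66  73  70  71  71  69  70  71  68  61  64  68  63
   73  92 109 109]]
scene0
[[121 120 122 129 131 131 130 134 127 124 203 254 254 254 254 255 259 225
  139  99  76  73  74 105 139 135 129 132 134 131 133 127 134 131 128 186
  227 228 224 222]
 [121 118 117 115 117 119 117 125 121 112 192 263 254 253 253 254 258 231
  138 109  62  55  58  80 118 115 106 114 123 124 129 124 124 128 127 185
  221 220 217 220]]
s4
[[ 72  71  67  77  90  81  68  71  68  61  56  47  62  81  94 119 175 203
  198 200 198 198 184 149 133  95  69  76  86  87  87  83  80  78  92 181
  231 227 225 224]
 [ 41 147 165 127 111  94  68  40  31  40  37  63  79  82  83  85 121 158
  157 153 157 156 158 144 128  86  58  63  64  66  77  76  75  71  70 107
  134 141 139 134]]
scene0 orange 5 along mm 51.0 51.9 52.8 lat -1.2
scene0 green 51 along mm 61.8 65.8 69.6 lat -0.7
scene0 red 34 along mm 71.4 73.9 76.3 lat -0.5
s4 orange 11 along mm -20.5 36.5 65.3 lat -8.1
s4 green 40 along mm 61.9 66.3 69.6 lat -0.2
s4 red 86 along mm -24.7 21.4 76.3 lat -9.3
top0 orange 2 along mm 54.2 54.6 55.0 lat 2.4
top0 green 25 along mm 63.8 66.9 69.9 lat 1.1
top0 red 17 along mm 73.6 75.5 77.4 lat 1.9
t4 orange 2 along mm 65.3 65.7 66.1 lat 2.8
t4 green 16 along mm 63.8 67.0 69.9 lat 0.3
t4 red 33 along mm -24.0 34.0 77.4 lat -6.2
```

Bar edges and pointer have shifted about 11 mm, so the pointer is in the green band. The net force is about 8.8 N and the moment is about 0, so the edge is flush. I'll hold still and check that it stays steady and centred.

Emit:
servo_tool(deltas=[{"rx":0,"ry":0,"rz":0,"x":0,"y":-0.02,"z":0,"fingers":5},{"rx":0,"ry":0,"rz":0,"x":0,"y":-0.02,"z":0,"fingers":5},{"rx":0,"ry":0,"rz":0,"x":0,"y":-0.02,"z":0,"fingers":5},{"rx":0,"ry":0,"rz":0,"x":0,"y":-0.02,"z":0,"fingers":5},{"rx":0,"ry":0,"rz":0,"x":0,"y":-0.02,"z":0,"fingers":5},{"rx":0,"ry":0,"rz":0,"x":0,"y":-0.02,"z":0,"fingers":5},{"rx":0,"ry":0,"rz":0,"x":0,"y":-0.02,"z":0,"fingers":5},{"rx":0,"ry":0,"rz":0,"x":0,"y":-0.02,"z":0,"fingers":5},{"rx":0,"ry":0,"rz":0,"x":0,"y":-0.02,"z":0,"fingers":5},{"rx":0,"ry":0,"rz":0,"x":0,"y":-0.02,"z":0,"fingers":5}])

```text
t: 20.97
position: [0.4871, 0.1248, 0.0194]
eef_rot: [0.003, 0.99, -0.141, -0.0]
contact_force: [-2.6, -14.9, 6.8]
gripper_width: 0.134
grip_force: 60.6
```

Run:
```python
from h import *
im,m,s,ux=gap('w21')
def fit(P):
    vx,vy,x0,y0=cv2.fitLine(np.array(P,np.float32),cv2.DIST_HUBER,0,1e-4,1e-4).ravel();return np.array([vx,vy]),np.array([x0,y0])
P=[ray('wrist',np.flatnonzero(m[v])[0],v,.015,s)[:2] for v in range(120,360,5)]
Q=[ray('wrist',u,np.flatnonzero(m[:,u])[0],.015,s)[:2] for u in range(80,335,5)]
d1,p1=fit(P);d2,p2=fit(Q);c=p1+np.linalg.solve(np.c_[d1,-d2],p2-p1)[0]*d1
uy=np.array([-ux[1],ux[0]]);h=c+.092*uy
print('front ang',np.degrees(np.arctan2(d1[1],d1[0]))%180-90,'far',np.degrees(np.arctan2(d2[1],d2[0]))%180)
for k in([.44255,.23634],[.44044,.23723]):
    F=np.array(k)-.075*uy;print('press',(h-F)@ux,'lateral',(F-h)@uy)
# bar far end in this view: bar/desk end left of holder far corner; bar bright rows
im0=im; g=im.astype(float).mean(2)
for u in(40,48,56,64): print(u,[int(x) for x in g[120:200:5,u]])
# top view: bar ends now vs holder ends (t4)
snap('top','t5')
for k,z in(('r',.024),('g',.024)): 
    mm=cv2.inRange(cv2.cvtColor(im,cv2.COLOR_BGR2HSV),*HS[k]);b=max(cv2.findContours(mm,0,1)[0],key=cv2.contourArea);(u,v),r=cv2.minEnclosingCircle(b);q=ray('wrist',u,v,z,s)[:2]-c;print(k,'in holder',1000*(q@ux)+55,1000*(q@uy)-92)
```

```text
20.9667 [0.4871 0.1248 0.0194] press ang 73.76 along 256.0 F along -15.03 F [ -2.6 -14.9   6.8] M [-1.68  0.18  0.09] g 0.134
front ang 73.85928 far 73.773346
press 0.010964349153644247 lateral -0.0004343643447168813
press 0.010699947425329384 lateral 0.001840342609170561
40 [95, 94, 91, 84, 88, 87, 83, 203, 199, 202, 201, 203, 204, 201, 203, 206]
48 [88, 89, 88, 85, 83, 92, 88, 190, 196, 199, 203, 199, 200, 200, 203, 203]
56 [86, 83, 80, 81, 80, 83, 100, 131, 127, 127, 130, 146, 169, 185, 192, 198]
64 [120, 118, 118, 113, 117, 104, 104, 123, 123, 122, 124, 128, 127, 127, 128, 125]
r in holder 26.35454331473548 -23.572364199386428
g in holder 26.703835578411127 -66.14087001968966
```

Run:
```python
from h import *
im,m,s,ux=gap('w22');uy=np.array([-ux[1],ux[0]])
g=im.astype(float).mean(2);v=[int(np.diff(g[130:180,u]).argmax())+130.5 for u in(36,40,44,48)];print(v)
vt=[int(np.flatnonzero(m[:,u])[0]) for u in(80,120,160)];print(vt)
a=ray('wrist',44,np.median(v),.024,s)[:2]@uy;b=np.mean([ray('wrist',u,w,.015,s)[:2]@uy for u,w in zip((80,120,160),vt)])
print('bar end inside holder end by mm',1000*(a-b),'want 17')
```

```text
21.0667 [0.4871 0.1247 0.0194] press ang 73.76 along 256.02 F along -14.54 F [ -1.8 -14.6   5.5] M [-1.69  0.18  0.03] g 0.129
[151.5, 150.5, 150.5, 150.5]
[99, 99, 99]
bar end inside holder end by mm 19.53089167920985 want 17
```

The far bar end reads about 2 mm off centre, so I'll slide the holder slightly sideways towards the robot while it stays pressed.

Emit:
servo_tool(deltas=[{"rx":0,"ry":0,"rz":0,"x":-0.03,"y":0,"z":0,"fingers":5},{"rx":0,"ry":0,"rz":0,"x":-0.06,"y":0,"z":0,"fingers":5},{"rx":0,"ry":0,"rz":0,"x":-0.09,"y":0,"z":0,"fingers":5},{"rx":0,"ry":0,"rz":0,"x":-0.12,"y":0,"z":0,"fingers":5},{"rx":0,"ry":0,"rz":0,"x":-0.15,"y":0,"z":0,"fingers":5},{"rx":0,"ry":0,"rz":0,"x":-0.18,"y":0,"z":0,"fingers":5},{"rx":0,"ry":0,"rz":0,"x":-0.21,"y":0,"z":0,"fingers":5},{"rx":0,"ry":0,"rz":0,"x":-0.21,"y":0,"z":0,"fingers":5},{"rx":0,"ry":0,"rz":0,"x":-0.21,"y":0,"z":0,"fingers":5},{"rx":0,"ry":0,"rz":0,"x":-0.21,"y":0,"z":0,"fingers":5}])

```text
t: 21.95
position: [0.4871, 0.1254, 0.0197]
eef_rot: [0.003, 0.99, -0.141, 0.002]
contact_force: [3.3, -12.6, 2.5]
gripper_width: 0.131
grip_force: 60.0
```

```bash
cat > chk.py <<'E'
from h import *
im,m,s,ux=gap('wc');uy=np.array([-ux[1],ux[0]])
g=im.astype(float).mean(2);v=[int(np.diff(g[120:180,u]).argmax())+120.5 for u in(36,40,44,48)];print(v)
vt=[int(np.flatnonzero(m[:,u])[0]) for u in(80,120,160)];print(vt)
a=ray('wrist',44,np.median(v),.024,s)[:2]@uy;b=np.mean([ray('wrist',u,w,.015,s)[:2]@uy for u,w in zip((80,120,160),vt)])
print('bar end inside by mm',1000*(a-b))
P=np.array([ray('wrist',np.flatnonzero(m[r])[0],r,.015,s)[:2] for r in range(120,360,5)],np.float32)
vx,vy,_,_=cv2.fitLine(P,cv2.DIST_HUBER,0,1e-4,1e-4).ravel();print('front ang',np.degrees(np.arctan2(vy,vx))%180-90)
B=[]
for r in range(190,350,8):
    u=np.flatnonzero(m[r])[0];e=np.flatnonzero(g[r,u-30:u-4]>162)
    if len(e):B.append(ray('wrist',e.max()+u-29.5,r,.024,s)[:2])
vx,vy,_,_=cv2.fitLine(np.array(B,np.float32),cv2.DIST_HUBER,0,1e-4,1e-4).ravel();print('bar ang',np.degrees(np.arctan2(vy,vx))%180-90)
h=cv2.cvtColor(snap('top','tc'),cv2.COLOR_RGB2HSV);a=np.radians(73.9);U=np.array([np.cos(a),np.sin(a)]);F=np.array([.5106,.2161])
p=cv2.findNonZero(cv2.inRange(h[245:300,160:190],(6,140,120),(22,255,255)))
if p is not None: print('pointer along',[round(1000*float((ray('top',q[0]+160,q[1]+245,.03)[:2]-F)@U),1) for q in p[:,0]])
E
python3 chk.py
```

```text
21.95 [0.4871 0.1254 0.0197] press ang 73.76 along 256.63 F along -11.23 F [  3.3 -12.6   2.5] M [-1.83 -0.26 -0.03] g 0.131
[150.5, 150.5, 150.5, 151.5]
[99, 99, 99]
bar end inside by mm 19.669195865248845
front ang 73.80708
bar ang 73.855896
pointer along [66.9, 66.1, 67.9]
```

It's sticking under pressure, so I'll back off clear of the fence, let the sideways shift take effect, and press again.

Emit:
servo_tool(deltas=[{"rx":0,"ry":0,"rz":0,"x":0,"y":0.2,"z":0,"fingers":5},{"rx":0,"ry":0,"rz":0,"x":0,"y":0.5,"z":0,"fingers":5},{"rx":0,"ry":0,"rz":0,"x":0,"y":0.8,"z":0,"fingers":5},{"rx":0,"ry":0,"rz":0,"x":0,"y":1.1,"z":0,"fingers":5},{"rx":0,"ry":0,"rz":0,"x":0,"y":1.4,"z":0,"fingers":5},{"rx":0,"ry":0,"rz":0,"x":0,"y":1.7,"z":0,"fingers":5},{"rx":0,"ry":0,"rz":0,"x":0,"y":1.9,"z":0,"fingers":5},{"rx":0,"ry":0,"rz":0,"x":0,"y":2,"z":0,"fingers":5},{"rx":0,"ry":0,"rz":0,"x":0,"y":2,"z":0,"fingers":5},{"rx":0,"ry":0,"rz":0,"x":0,"y":2,"z":0,"fingers":5}])

```text
t: 22.88
position: [0.4794, 0.1101, 0.0194]
eef_rot: [-0.0, 0.99, -0.142, 0.0]
contact_force: [0.6, 3.8, 1.5]
gripper_width: 0.129
grip_force: 60.0
```

Run:
```python
from h import *
im,m,s,ux=gap('wd');uy=np.array([-ux[1],ux[0]])
g=im.astype(float).mean(2)
for u in(28,34,40): print(u,int(np.diff(g[115:190,u]).argmax())+115.5)
vt=[int(np.flatnonzero(m[:,u])[0]) for u in(80,120,160)];print(vt)
v=np.median([int(np.diff(g[115:190,u]).argmax())+115.5 for u in(28,34,40)])
print('inside mm',1000*(ray('wrist',34,v,.024,s)[:2]@uy-np.mean([ray('wrist',u,w,.015,s)[:2]@uy for u,w in zip((80,120,160),vt)])))
# near end corner (bottom of face): look down the bar right edge
for r in range(392,452,4): print(r,[int(x) for x in g[r,20:110:6]])
print('tcp lateral',1000*s['position'][:2]@uy)
```

```text
22.8833 [0.4794 0.1101 0.0194] press ang 73.66 along 240.53 F along 3.87 F [0.6 3.8 1.5] M [ 0.38 -0.1   0.02] g 0.129
28 143.5
34 143.5
40 142.5
[99, 99, 99]
inside mm 16.94746563780891
392 [93, 92, 87, 92, 94, 90, 92, 90, 88, 194, 201, 195, 190, 120, 105]
396 [97, 89, 89, 90, 91, 89, 91, 89, 91, 195, 197, 193, 166, 133, 104]
400 [91, 89, 92, 92, 88, 89, 88, 90, 91, 184, 196, 162, 163, 140, 106]
404 [92, 90, 91, 88, 88, 85, 90, 95, 90, 156, 197, 166, 163, 154, 106]
408 [93, 89, 90, 88, 92, 86, 88, 92, 83, 101, 165, 166, 166, 161, 107]
412 [93, 89, 94, 88, 90, 92, 93, 94, 78, 72, 161, 162, 162, 163, 107]
416 [93, 91, 96, 81, 88, 86, 88, 74, 72, 71, 160, 165, 164, 150, 46]
420 [90, 87, 85, 86, 90, 90, 84, 71, 70, 72, 163, 166, 128, 40, 39]
424 [91, 92, 86, 87, 88, 96, 78, 78, 76, 77, 151, 119, 49, 45, 37]
428 [94, 83, 84, 89, 93, 75, 79, 73, 74, 73, 69, 38, 45, 34, 42]
432 [88, 87, 87, 76, 71, 77, 78, 76, 80, 50, 43, 44, 43, 38, 37]
436 [84, 77, 73, 70, 73, 81, 76, 73, 48, 32, 49, 40, 39, 43, 41]
440 [72, 76, 76, 75, 76, 73, 79, 53, 40, 43, 41, 46, 45, 44, 40]
444 [88, 75, 75, 76, 77, 73, 39, 39, 40, 40, 34, 42, 37, 41, 44]
448 [75, 74, 77, 74, 78, 44, 38, 38, 42, 40, 40, 41, 45, 44, 44]
tcp lateral -429.0375210339642
```

Run:
```python
from h import *
a=np.radians(73.8);U=np.array([np.cos(a),np.sin(a)]);V=np.array([-U[1],U[0]]);F=np.array([.5106,.2161])
snap('top','te');snap('scene','se')
def line(n,f,base,off,z,lo,hi,ch):
    im=cv2.imread(f'pics/{f}.png').astype(np.float32);g=im[:,:,0]-im[:,:,2] if ch=='b' else im.mean(2)
    t=np.arange(lo,hi,.0005);q=np.array([proj(n,np.append(base+U*off+V*x,z)) for x in t],np.float32)
    return t,cv2.remap(g,q[None,:,0].copy(),q[None,:,1].copy(),cv2.INTER_LINEAR)[0]
def edge(t,p):
    d=cv2.GaussianBlur(np.abs(np.gradient(p))[None],(0,0),3)[0]; i=d.argmax(); return round(1000*float((t[max(0,i-6):i+7]*d[max(0,i-6):i+7]).sum()/d[max(0,i-6):i+7].sum()),1)
for n,f0,f1 in(('top','top0','te'),('scene','scene0','se')):
    for o in(.004,.008,.011):
        print(n,'bar far/near',[edge(*line(n,f0,F,o,.024,*r,'g')) for r in((-.095,-.055),(.055,.095))])
    for o in(-.02,-.035,-.06):
        print(n,'holder far/near',[edge(*line(n,f1,F,o,.015,*r,'b')) for r in((-.115,-.075),(.075,.115))])
```

```text
top bar far/near [-73.4, 76.4]
top bar far/near [-73.0, 76.1]
top bar far/near [-73.1, 76.6]
top holder far/near [-90.5, 91.9]
top holder far/near [-90.6, 92.1]
top holder far/near [-90.1, 93.2]
scene bar far/near [-75.4, 76.7]
scene bar far/near [-75.5, 76.0]
scene bar far/near [-75.5, 76.2]
scene holder far/near [-92.1, 98.4]
scene holder far/near [-92.0, 82.0]
scene holder far/near [-92.1, 98.3]
```

Three independent views now show the holder centred: the bar end lies 16.6–17.3 mm inside the holder end, where 17 is wanted. Pressing again.

Emit:
servo_tool(deltas=[{"rx":0,"ry":0,"rz":0,"x":0,"y":-0.2,"z":0,"fingers":5},{"rx":0,"ry":0,"rz":0,"x":0,"y":-0.4,"z":0,"fingers":5},{"rx":0,"ry":0,"rz":0,"x":0,"y":-0.6,"z":0,"fingers":5},{"rx":0,"ry":0,"rz":0,"x":0,"y":-0.8,"z":0,"fingers":5},{"rx":0,"ry":0,"rz":0,"x":0,"y":-1,"z":0,"fingers":5},{"rx":0,"ry":0,"rz":0,"x":0,"y":-1.2,"z":0,"fingers":5},{"rx":0,"ry":0,"rz":0,"x":0,"y":-1.4,"z":0,"fingers":5},{"rx":0,"ry":0,"rz":0,"x":0,"y":-1.6,"z":0,"fingers":5},{"rx":0,"ry":0,"rz":0,"x":0,"y":-1.75,"z":0,"fingers":5},{"rx":0,"ry":0,"rz":0,"x":0,"y":-1.85,"z":0,"fingers":5}])

```text
t: 23.87
position: [0.4835, 0.1236, 0.0194]
eef_rot: [0.004, 0.99, -0.141, -0.001]
contact_force: [-3.3, -13.6, 9.3]
gripper_width: 0.131
grip_force: 60.8
```

```bash
python3 chk.py
```

```text
23.8667 [0.4835 0.1236 0.0194] press ang 73.81 along 253.49 F along -13.98 F [ -3.3 -13.6   9.3] M [-1.49  0.21 -0.04] g 0.131
[143.5, 143.5, 143.5, 142.5]
[99, 99, 99]
bar end inside by mm 16.837309966898918
front ang 73.88788
bar ang 73.82178
pointer along [63.5, 65.3]
```

Emit:
servo_tool(deltas=[{"rx":0,"ry":0,"rz":0,"x":0,"y":-0.05,"z":-0.02,"fingers":5},{"rx":0,"ry":0,"rz":0,"x":0,"y":-0.1,"z":-0.02,"fingers":5},{"rx":0,"ry":0,"rz":0,"x":0,"y":-0.15,"z":-0.02,"fingers":5},{"rx":0,"ry":0,"rz":0,"x":0,"y":-0.2,"z":-0.02,"fingers":5},{"rx":0,"ry":0,"rz":0,"x":0,"y":-0.25,"z":-0.02,"fingers":5},{"rx":0,"ry":0,"rz":0,"x":0,"y":-0.3,"z":-0.02,"fingers":5},{"rx":0,"ry":0,"rz":0,"x":0,"y":-0.32,"z":-0.02,"fingers":5},{"rx":0,"ry":0,"rz":0,"x":0,"y":-0.32,"z":-0.02,"fingers":5},{"rx":0,"ry":0,"rz":0,"x":0,"y":-0.32,"z":-0.02,"fingers":5},{"rx":0,"ry":0,"rz":0,"x":0,"y":-0.32,"z":-0.02,"fingers":5}])

```text
t: 24.8
position: [0.4843, 0.1262, 0.0195]
eef_rot: [0.004, 0.99, -0.141, -0.001]
contact_force: [-4.6, -14.3, 7.5]
gripper_width: 0.133
grip_force: 60.8
```

```bash
python3 chk.py
```

```text
24.8 [0.4843 0.1262 0.0195] press ang 73.81 along 256.23 F along -15.04 F [ -4.6 -14.3   7.5] M [-1.54  0.21 -0.05] g 0.133
[143.5, 143.5, 143.5, 142.5]
[99, 99, 99]
bar end inside by mm 16.840262764557302
front ang 73.89432
bar ang 73.90729
pointer along [66.9, 66.1, 67.9]
```

```bash
python3 -c "
from station import bot
print(bot.close_job())"
```

```text
the job is handed in; nothing more can be done
None
```

The green and red mounts are in the two empty pockets, and the job is handed in with the arm still holding the holder flush and centred on the fence. It presses at about 9 N (estimated from fence travel of about 12 mm), with the pointer in the green band.

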